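# Lock the crimp-height adjuster at the bottom of the press well

### The job

The crimp height of the small bench press has been set and now has to be locked: take the red T-handled socket driver from the tool stand, put it down the deep well in the press head, feel it over the lock nut and turn the nut clockwise until it comes up tight, but do not overtighten it, or the adjuster spindle under it turns too and the setting is lost. Never lean hard on the nut or knock the press: the brass is easily spoilt. Then draw the driver out, stand it back upright in its empty hole in the stand, fully down, let go of it, and leave everything else on the bench as it is.

Things in the scene. Friction and masses are not known exactly. Their poses are not given: they have to be found in the camera images.
- press: Compact grey pneumatic bench crimping press, fixed. Origin on the bench straight below the axis of the well; +x from the crimping jaws (front) to the air cylinder (rear), z up. The head round the well is a block 92 mm (x) by 100 mm (y), flat top 125 mm above the bench; the jaws stand in front of it to x = -93 mm. Nothing of the press stands higher than 128 mm.
- well_mouth (a point): Centre of the mouth of the well, in the flat top of the press head, 125 mm above the bench. The well is a vertical round bore of 39 mm diameter, 87 mm deep down to a flat steel washer.
- nut_top (a point): Axis of the well at the height of the lock nut's top, 72.5 mm below the mouth (fixed to the press, does not show how the flats stand). Oiled brass hex nut, 24 mm across flats: 2.5 mm of round bevel (20 mm wide at the top, 24 mm below), then 12 mm of hex down to the washer. The 15 mm threaded spindle stands 5.5 mm out of it. Flats at any angle, unrelated to the joint reading.
- well_floor (a point): Axis of the well at the washer, 14.5 mm below the nut's top: the driver's origin comes here when the socket is fully on. A socket not in line with the flats stops on the hex about 12 mm above this point; the fit is found by feel, turning the driver (60 degrees at most) and pressing lightly until it drops.
- nut (a joint): Turn of the lock nut on its spindle in rad, growing clockwise seen from above. Starts at 0.0 to 0.4; a stiff running friction of about 0.15 N m holds it and it stays where it is left. At 0.90 it is up against its seat: tight. From there it goes no further, and more torque goes into the spindle.
- spindle (a joint): Turn of the adjuster spindle in rad, growing clockwise from above: 0 at the start, and it must stay there, being the crimp-height setting. A friction of about 0.5 N m holds it and it stays where it is left; only too much torque on the nut turns it, once that is tight (or at its loose end, -0.4).
- stand: Plywood tool stand, fixed to the bench: a block 80 mm (x) by 170 mm (y), 62 mm high. Origin at the centre of its underside, z up. It has two vertical round holes of 39 mm diameter whose flat floor is 10 mm above the bench (52 mm deep).
- stand_hole0 (a point): Centre of the mouth of the hole at the stand's -y end (y = -50 mm), 62 mm above the bench.
- stand_hole1 (a point): Centre of the mouth of the hole at the stand's +y end (y = +50 mm), 62 mm above the bench.
- driver24: Socket driver to use: red T-handle, 147 mm tall, about 0.3 kg, upright in one of the stand's holes. Origin at the centre of the socket's open lower end, z up the 12 mm shank, x along the handle: a bar 96 x 16 x 20 mm (x, y, z), centre 137 mm above the origin. Socket 35 mm outside; hex opening 25.6 mm across flats, 24 mm deep, flats facing +-x and every 60 degrees; 7 degrees of play on the nut.
- driver17: The same driver in a smaller size with a yellow handle (socket 18 mm across flats, too small for the nut) in the other hole of the stand; leave it there. Origin at the centre of its lower end.
- bin_yellow: Open yellow parts bin, 150 x 100 x 75 mm, with copper terminals; origin at the centre of its underside; leave alone.
- bin_blue: Open blue parts bin, 170 x 120 x 85 mm; origin at the centre of its underside; leave alone.
- tape_dispenser: Grey tape dispenser, 150 x 60 x 90 mm; origin at the centre of its underside; leave alone.
- oil_bottle: Amber oil bottle with red cap, 40 mm in diameter, 110 mm tall; origin at the centre of its underside; leave alone.
- screwdriver: Screwdriver with green handle, 190 mm long, lying on the bench along its x; leave alone.
- spanner: Steel open-ended spanner, 170 mm long, lying on the bench along its x; leave alone.
Mind the look-alikes: they are no part of the job. Several things have the shape of the stand; the one meant has the colours described above.

How it is judged:
On the way, in this order (a step that is already met when the one before it is completed fails the run):
1. the red driver is down over the lock nut (its lower end more than 10 mm below the nut's top, centred within 3 mm, upright) (z of driver24 in the frame of nut_top below -0.01 m and horizontal distance between driver24 and nut_top below 0.003 m and angle between driver24's own z axis and vertical below 0.1 rad), for 0.2 s.
2. with the driver still on it the nut has come up tight (joint nut above 0.85) (z of driver24 in the frame of nut_top below -0.008 m and horizontal distance between driver24 and nut_top below 0.003 m and angle between driver24's own z axis and vertical below 0.1 rad and value of joint nut above 0.85 rad), for 0.2 s.
At the end, for the whole second after the job is handed in: Nut tight (joint nut above 0.84), spindle within 0.10 rad of its start; both drivers upright (tilt under 0.12 rad) in holes of the stand, lower ends within 6 mm of a hole axis and under 15 mm above the bench; the red one released and at rest (value of joint nut above 0.84 rad and value of joint spindle between -0.1 and 0.1 rad and (horizontal distance between driver24 and stand_hole0 below 0.006 m or horizontal distance between driver24 and stand_hole1 below 0.006 m) and z of each of driver24, driver17 in the frame of stand below 0.015 m and angle between each of driver24, driver17's own z axis and vertical below 0.12 rad and (horizontal distance between driver17 and stand_hole0 below 0.006 m or horizontal distance between driver17 and stand_hole1 below 0.006 m) and linear speed of driver24 below 0.02 m/s and contact force between driver24 and the fingers below 0.1 N); the robot touches nothing.
It fails at once if the spindle was turned by more than 0.10 rad: overtightened, the height setting is lost (value of joint spindle above 0.1 rad or value of joint spindle below -0.1 rad).
It fails at once if leaned on the nut with more than 30 N while the socket was not yet over its flats (lower end less than 4 mm below the nut's top) (contact force between driver24 and adjuster above 30 N and z of driver24 in the frame of nut_top above -0.004 m).
It fails at once if the driver was forced: more than 35 N on the press (contact force between driver24 and press above 35 N).
It fails at once if the arm or the fingers hit the press (more than 20 N) (contact force between any of the arm, the fingers and press above 20 N).
It fails at once if something else on the bench was moved by more than 20 mm (distance of any of bin_yellow, bin_blue, tape_dispenser, oil_bottle, screwdriver, spanner, driver17 from where it was at the start of the episode above 0.02 m).
It also fails if it takes over 64 s, if anything falls off the work surface, if the arm or the gripper's body presses on something with over 40 N, if the wrist force passes 120 N, or if a joint passes its speed limit or range.

### The arm

A 6-joint arm with a two-finger parallel gripper is mounted at the origin on the work surface. World frame = base frame: x ahead of the robot, y to its left, z up, the work surface at z = 0. Lengths are in m, angles in rad, forces in N, time in s.
With the tool pointing down it reaches from about 0.3 to 0.825 m from the base axis. Payload 5.4 kg.
Tool frame: the origin (TCP) lies midway between the tips of the shut fingers; the grasp point (between the pads) lies 19 mm behind it; z points along the fingers, y is the direction in which the jaws open and shut (so a half turn about z gives the same grasp; the last joint's range is limited). The gripper opens to 92 mm and grips with 3 to 60 N. Pads are 20 mm wide; open, the fingers measure 128 mm over their backs; the gripper's body (75 mm by 189 mm) begins 69 mm behind the grasp point.
Start: joints at [1.06, 0.158, 1.597, -0, 1.386, -0.21], TCP at [0.17, 0.549, 0.215] pointing down, gripper open.
Joint ranges: [-2.91, 2.91], [-0.94, 2.29], [0.18, 2.7], [-1.29, 4.43], [0.17, 2.64], [-3, 3]. Speed limits (rad/s): [2.57, 2.57, 3.14, 3.14, 3.14, 3.14].

### API

Orientations are given as a unit quaternion [w, x, y, z].
In Python, from rig import env gives the robot as it stands.
- The arm moves only by the shell command python3 -m jog 'ROWS'. ROWS is JSON, a list of rows, each an object of numbers: "dx", "dy", "dz": the shift along the tool's x, y, z in m; "ax", "ay", "az": the turn, a rotation vector about the tool's x, y, z in units of 6 degrees (1.0 is 6 degrees); "hand": the finger opening in m, from 0 to 0.0919. In form: [{"dx": .., "dy": .., "dz": .., "ax": .., "ay": .., "az": .., "hand": ..}, ...]. A call has exactly 10 rows; each row shifts and turns the pose as measured when the row begins, along the tool's axes as they then stand; what a row does not reach is not made up. A row lasts 1/10 s, in which the tool goes at most 50 mm and 8.59 degrees, less where a joint would pass 70% of its speed; a pose out of reach is approached as far as the arm can. A call is refused whole if a number of a shift passes 0.05 or a number of a turn 1, either way. A call with a gripper value outside its range is refused whole. The fingers move at their own pace and stop on an object; the grip force is fixed at half the most. Time passes only in rows, so rows that do not move let the fingers close, or fill a call up. It gives the time, the measured TCP pose, the force and the opening at its end, in the units of the state.
- env.observe(): the state, without advancing time (a new reading comes with each control period).
- env.read_camera(name): name is "scene" or "top" or "wrist"; returns the picture (480x640x3 uint8, blue, green, red); there is no depth.
- env.calibration(name): a dict with "fx", "fy", "cx", "cy" (pixels), "distortion" ([k1, k2, p1, p2, k3] as OpenCV has them; the pictures are not rectified), "cam_to_world" (4x4, takes a point from camera to world coordinates). Camera axes: x right, y down, z forward; pixel columns grow to the right and rows downward; lengths in m; the calibration is good to about 2 mm. A picture is of the moment at which its call begins: read the wrist's pose just before it. calibration takes no time and is no camera call; for the wrist camera it gives the pose at the moment of the call.
- env.hand_in(): hands the job in, once; it reports no verdict.
Trained networks look in the newest picture that a camera, given by its name, has taken for a name from the list of things; names that differ only in an ending like _2 or _b are one class to them, and where a whole thing is asked for, a point or a joint stands for the part that bears it (a point fixed in the world has none). Each returns a list of dicts, best first, with "score" (0 to 1); they miss things now and then, are a little off and sometimes report something else, mostly with a low value. They report only what shows in the picture. A call takes as long as a camera call. They do not tell look-alikes from the thing itself.
- env.regions_of(camera, label): "mask" (480x640 bool, what is visible of it) and "bbox" ([left, top, right, bottom] as shares, 0 to 1, of the picture: columns of its width, rows of its height, round what is visible of it).
- env.landmark_of(camera, label): "xy" ([column, row] as shares, 0 to 1, of the picture: columns of its width, rows of its height: a listed point, or the origin of a listed thing).
The state is a dict: "clock": time; "joint_positions": joint angles; "dq": joint speeds; "tau": joint torques, N m; "tcp_pos": TCP position; "tool_rot": TCP orientation; "wrist_force": force on the tool from outside, world axes, zero at the start; "moment": the same for the moment, N m; "opening": finger opening in m.
Only numpy, scipy, OpenCV 4.12 (cv2) and the standard library are available. Lean on these libraries where they do the work, as an engineer would, in place of code of your own. Each camera call takes 0.05 s, during which the arm holds its last target.

## Working session

There is one attempt and no reset: what is moved stays moved. The work goes in short steps, Python scripts to look and compute and a shell command to move; the robot and the scene stay as the last step left them, time stands still between calls to the robot, and variables do not carry over. Pictures are saved under pics/ and viewed, and the job is handed in when it is done.

```bash
ls; mkdir -p pics; python3 - <<'E'
from rig import env
import cv2
s=env.observe(); print({k:(v if not hasattr(v,'round') else v) for k,v in s.items()})
for c in ("scene","top","wrist"):
    im=env.read_camera(c); cv2.imwrite(f"pics/{c}0.png",im)
    k=env.calibration(c); print(c,k)
E
```

```text
pics
{'clock': 0.0, 'joint_positions': array([ 1.05989573e+00,  1.59036562e-01,  1.59819953e+00,  1.86131642e-05,
        1.38615817e+00, -2.10098378e-01]), 'dq': array([-0.00168146, -0.00128476,  0.00089916,  0.00050792,  0.00027817,
       -0.00107232]), 'tau': array([-1.40597553e-03, -3.85577846e+01, -3.22103727e+01,  6.98924088e-02,
        3.81320750e-02, -1.62902152e-04]), 'tcp_pos': array([0.17007847, 0.54864292, 0.21364229]), 'tool_rot': array([-3.26311093e-04,  1.49836364e-01,  9.88710399e-01, -8.39677426e-04]), 'wrist_force': array([-0.07337561,  0.65302658,  0.10131511]), 'moment': array([-0.01667448, -0.00463624, -0.01132906]), 'opening': 0.09195117847992704}
scene {'fx': 466.8567282618119, 'fy': 466.8567282618119, 'cx': 325.61574382843816, 'cy': 232.6947658105025, 'distortion': array([-0.09331406,  0.        ,  0.        ,  0.        ,  0.        ]), 'cam_to_world': array([[ 0.88034114,  0.36700311, -0.30051322,  0.89827336],
       [ 0.47425755, -0.69290028,  0.54311046, -0.69541651],
       [-0.00890247, -0.62064315, -0.78404262,  1.13367938],
       [ 0.        ,  0. 
[... 243 characters left out ...]
ay([[ 0.02617056, -0.99205311,  0.12306797,  0.35210412],
       [-0.99952333, -0.0239511 ,  0.01947963, -0.00438973],
       [-0.01637721, -0.1235191 , -0.99220704,  1.24904269],
       [ 0.        ,  0.        ,  0.        ,  1.        ]])}
wrist {'fx': 354.4185582707145, 'fy': 354.4185582707145, 'cx': 325.22439818420037, 'cy': 242.8065693517104, 'distortion': array([-0.07272233,  0.        ,  0.        ,  0.        ,  0.        ]), 'cam_to_world': array([[ 0.29656914,  0.9197153 ,  0.25723628,  0.09825831],
       [ 0.95501044, -0.28522982, -0.08123425,  0.57043053],
       [-0.00134092,  0.2697549 , -0.96292808,  0.38412081],
       [ 0.        ,  0.        ,  0.        ,  1.        ]])}
```

View pics/scene0.png

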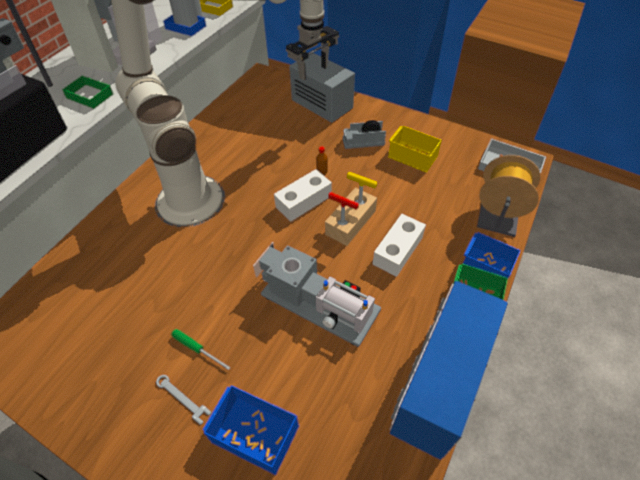

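View pics/top0.png

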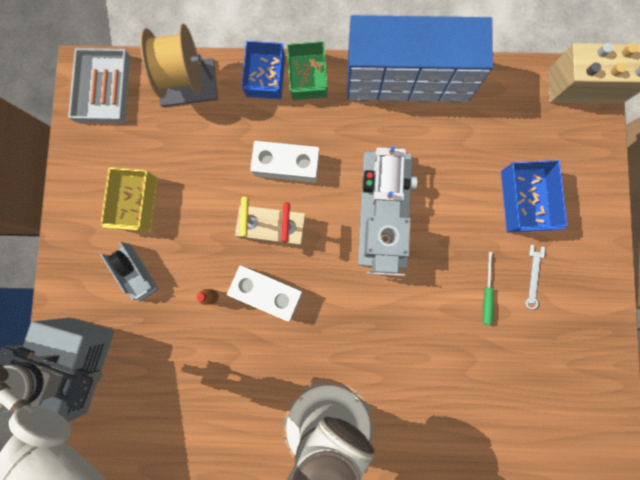

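View pics/wrist0.png

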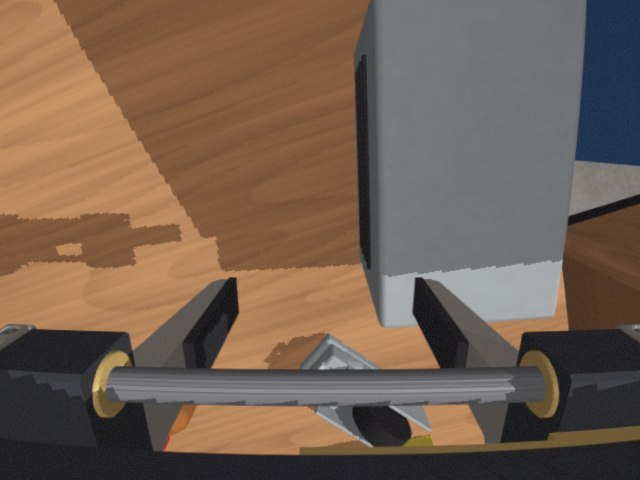

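The wooden stand is at about (270,225) in the top view, with the red driver at (286,222) and the yellow one at (244,220). The white blocks at (285,160) and (265,293) are look-alikes. The press well is at (387,236).

```bash
cat > h.py <<'E'
from rig import env
import cv2, numpy as np
from scipy.spatial.transform import Rotation as R
def ray(cal,px):
    K=np.array([[cal['fx'],0,cal['cx']],[0,cal['fy'],cal['cy']],[0,0,1]])
    u=cv2.undistortPoints(np.array([[px]],float),K,np.array(cal['distortion']))[0,0]
    T=np.array(cal['cam_to_world']); d=T[:3,:3]@np.array([u[0],u[1],1]); return T[:3,3],d/np.linalg.norm(d)
def atz(cal,px,z):
    o,d=ray(cal,px); return o+d*(z-o[2])/d[2]
def tri(r):
    A=sum(np.eye(3)-np.outer(d,d) for o,d in r); b=sum((np.eye(3)-np.outer(d,d))@o for o,d in r)
    return np.linalg.solve(A,b)
def proj(cal,P):
    K=np.array([[cal['fx'],0,cal['cx']],[0,cal['fy'],cal['cy']],[0,0,1]])
    T=np.linalg.inv(np.array(cal['cam_to_world'])); rv,_=cv2.Rodrigues(T[:3,:3])
    return cv2.projectPoints(np.atleast_2d(np.asarray(P,float)),rv,T[:3,3],K,np.array(cal['distortion']))[0][:,0]
E
python3 - <<'E'
from h import *
H={'well_mouth':.125,'stand_hole0':.062,'stand_hole1':.062,'driver24':.01,'driver17':.01,'press':0,'stand':0}
for c in ("top","scene"):
    cal=env.calibration(c)
    env.read_camera(c)
    for l,z in H.items():
        for r in env.landmark_of(c,l)[:3]:
            px=np.array(r['xy'])*[640,480]
            print(c,l,round(r['score'],2),px.round(1),atz(cal,px,z).round(4))
    for l in('driver24','driver17','press'):
        for r in env.regions_of(c,l)[:2]: print(c,l,round(r['score'],2),(np.array(r['bbox'])*[640,480,640,480]).round())
print(env.observe()['clock'])
E
```

```text
top well_mouth 0.72 [387.6 234.8] [ 0.4869 -0.1339  0.125 ]
top stand_hole0 0.97 [266.3 157.9] [0.6901 0.1785 0.062 ]
top stand_hole0 0.91 [282.5 302. ] [0.3172 0.1219 0.062 ]
top stand_hole0 0.81 [245.8 285.3] [0.3567 0.2167 0.062 ]
top stand_hole1 0.97 [266.3 157.9] [0.6901 0.1785 0.062 ]
top stand_hole1 0.91 [282.5 302. ] [0.3172 0.1219 0.062 ]
top stand_hole1 0.81 [245.8 285.3] [0.3567 0.2167 0.062 ]
top driver24 0.77 [287.7 230.6] [0.5056 0.1206 0.01  ]
top driver24 0.71 [252.3 222.7] [0.5247 0.2168 0.01  ]
top driver17 0.77 [287.7 230.6] [0.5056 0.1206 0.01  ]
top driver17 0.71 [252.3 222.7] [0.5247 0.2168 0.01  ]
top press 0.66 [380.6 242. ] [ 0.482  -0.1298  0.    ]
top stand 0.8 [264.2 290.7] [0.344  0.1785 0.    ]
top stand 0.67 [285.7 163.6] [0.6928 0.1338 0.    ]
top stand 0.57 [272.8 227.1] [0.5155 0.1622 0.    ]
top driver24 0.76 [237. 198. 256. 239.]
top driver24 0.54 [282. 201. 295. 244.]
top driver17 0.76 [237. 198. 256. 239.]
top driver17 0.54 [282. 201. 295. 244.]
top press 0.66 [358. 146. 415. 276.]
top press 0.54 [504. 162. 570. 233.]
scene well_mouth 0.63 [289.7
[... 352 characters left out ...]
0.74 [410.5 223.8] [0.6947 0.195  0.062 ]
scene driver24 0.78 [344.3 229.4] [0.5124 0.1214 0.01  ]
scene driver24 0.57 [358.6 209.3] [0.5155 0.2163 0.01  ]
scene driver17 0.78 [344.3 229.4] [0.5124 0.1214 0.01  ]
scene driver17 0.57 [358.6 209.3] [0.5155 0.2163 0.01  ]
scene press 0.57 [293.  287.4] [ 0.4759 -0.1281  0.    ]
scene stand 0.85 [350.1 225.2] [0.5174 0.1521 0.    ]
scene stand 0.72 [302.1 200.8] [0.3323 0.1712 0.    ]
scene stand 0.69 [399.8 249.2] [0.6915 0.1387 0.    ]
scene driver24 0.68 [329. 193. 359. 225.]
scene driver24 0.63 [349. 174. 381. 205.]
scene driver17 0.68 [329. 193. 359. 225.]
scene driver17 0.63 [349. 174. 381. 205.]
scene press 0.69 [254. 242. 382. 348.]
1.25
```

```bash
python3 - <<'E'
import cv2
t=cv2.imread('pics/top0.png');s=cv2.imread('pics/scene0.png')
a=cv2.resize(t[130:330,220:440],None,fx=3.4,fy=2.9*1.17,interpolation=2)[:600,:800]
cv2.imwrite('pics/topc.png',cv2.resize(t[150:310,220:433],(799,600),interpolation=2))
cv2.imwrite('pics/scenec.png',cv2.resize(s[160:355,240:500],(800,600),interpolation=2))
E
```

```text
(no output)
```

View pics/topc.png

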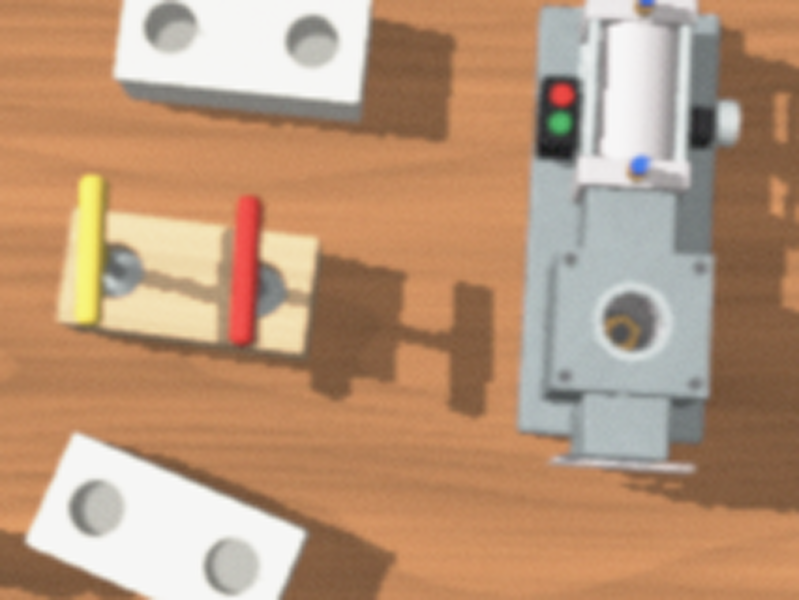

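View pics/scenec.png

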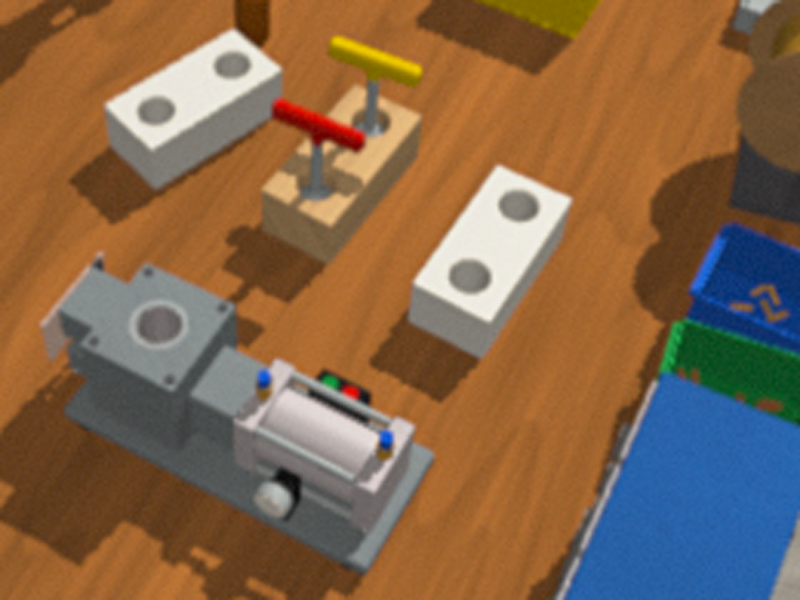

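```bash
python3 -m jog '[{"dx":-0.01,"dy":-0.035,"dz":-0.02,"az":-1},{"dx":-0.02,"dy":-0.04,"dz":-0.015,"az":-1},{"dx":-0.026,"dy":-0.04,"dz":-0.01,"az":-0.6},{"dx":-0.027,"dy":-0.041,"dz":-0.01},{"dx":-0.027,"dy":-0.041,"dz":-0.01},{"dx":-0.027,"dy":-0.041,"dz":-0.01},{"dx":-0.027,"dy":-0.041,"dz":-0.01},{"dx":-0.027,"dy":-0.041,"dz":-0.01},{"dx":-0.027,"dy":-0.041,"dz":-0.01},{"dx":-0.027,"dy":-0.041,"dz":-0.01}]'
```

```text
$[0]: bad value
```

```bash
python3 -m jog '[{"dx":-0.01,"dy":-0.035,"dz":-0.02,"ax":0,"ay":0,"az":-1,"hand":0.0919},{"dx":-0.02,"dy":-0.04,"dz":-0.015,"ax":0,"ay":0,"az":-1,"hand":0.0919},{"dx":-0.026,"dy":-0.04,"dz":-0.01,"ax":0,"ay":0,"az":-0.6,"hand":0.0919},{"dx":-0.027,"dy":-0.041,"dz":-0.01,"ax":0,"ay":0,"az":0,"hand":0.0919},{"dx":-0.027,"dy":-0.041,"dz":-0.01,"ax":0,"ay":0,"az":0,"hand":0.0919},{"dx":-0.027,"dy":-0.041,"dz":-0.01,"ax":0,"ay":0,"az":0,"hand":0.0919},{"dx":-0.027,"dy":-0.041,"dz":-0.01,"ax":0,"ay":0,"az":0,"hand":0.0919},{"dx":-0.027,"dy":-0.041,"dz":-0.01,"ax":0,"ay":0,"az":0,"hand":0.0919},{"dx":-0.027,"dy":-0.041,"dz":-0.01,"ax":0,"ay":0,"az":0,"hand":0.0919},{"dx":-0.027,"dy":-0.041,"dz":-0.01,"ax":0,"ay":0,"az":0,"hand":0.0919}]'
```

```text
clock: 2.25
tcp_pos: [0.3866, 0.1362, 0.3298]
tool_rot: [0.001, 0.002, 1.0, -0.002]
wrist_force: [0.8, 0.5, -0.2]
opening: 0.0918
```

```bash
python3 -m jog '[{"dx":-0.03,"dy":-0.027,"dz":-0.005,"ax":0,"ay":0,"az":0,"hand":0.0919},{"dx":-0.035,"dy":-0.027,"dz":-0.005,"ax":0,"ay":0,"az":0,"hand":0.0919},{"dx":-0.035,"dy":-0.027,"dz":-0.005,"ax":0,"ay":0,"az":0,"hand":0.0919},{"dx":-0.035,"dy":-0.027,"dz":-0.005,"ax":0,"ay":0,"az":0,"hand":0.0919},{"dx":-0.02,"dy":-0.01,"dz":0,"ax":0,"ay":0,"az":0,"hand":0.0919},{"dx":0,"dy":0,"dz":0,"ax":0,"ay":0,"az":0,"hand":0.0919},{"dx":0,"dy":0,"dz":0,"ax":0,"ay":0,"az":0,"hand":0.0919},{"dx":0,"dy":0,"dz":0,"ax":0,"ay":0,"az":0,"hand":0.0919},{"dx":0,"dy":0,"dz":0,"ax":0,"ay":0,"az":0,"hand":0.0919},{"dx":0,"dy":0,"dz":0,"ax":0,"ay":0,"az":0,"hand":0.0919}]'
python3 - <<'E'
from h import *
c='wrist'; im=env.read_camera(c); cal=env.calibration(c); cv2.imwrite('pics/w1.png',im)
np.save('pics/w1cal.npy',cal,allow_pickle=True)
H={'well_mouth':.125,'nut_top':.0525,'driver24':.01,'stand_hole0':.062}
for l,z in H.items():
    for r in env.landmark_of(c,l)[:4]:
        px=np.array(r['xy'])*[640,480]
        print(c,l,round(r['score'],2),px.round(1),atz(cal,px,z).round(4))
E
```

```text
clock: 3.25
tcp_pos: [0.5459, 0.0073, 0.3542]
tool_rot: [0.004, 0.006, 1.0, -0.002]
wrist_force: [0.1, 0.9, 0.3]
opening: 0.0919
wrist well_mouth 0.79 [194.8 160. ] [ 0.4868 -0.1391  0.125 ]
wrist nut_top 0.64 [220.6 154. ] [ 0.4832 -0.1307  0.0525]
wrist nut_top 0.26 [432.1 172.6] [0.5107 0.1467 0.0525]
wrist driver24 0.73 [470.9 176.4] [0.52   0.2167 0.01  ]
wrist driver24 0.64 [396.5 169.8] [0.5102 0.1075 0.01  ]
wrist stand_hole0 0.92 [374.7 299.1] [0.6871 0.074  0.062 ]
wrist stand_hole0 0.88 [409.4 173.5] [0.5109 0.1144 0.062 ]
wrist stand_hole0 0.85 [422.4   8.8] [0.3171 0.1226 0.062 ]
wrist stand_hole0 0.83 [497.3  46.4] [0.3573 0.2162 0.062 ]
```

View pics/w1.png

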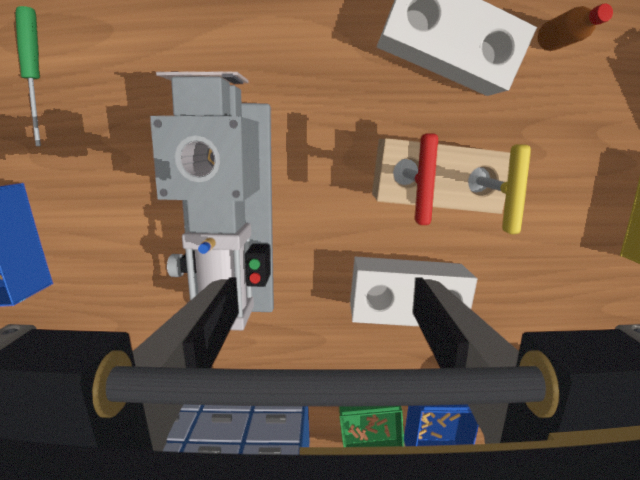

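```bash
cat > meas.py <<'E'
from h import *
from scipy.optimize import minimize
def redmask(im,yel=False):
    h=cv2.cvtColor(im,cv2.COLOR_BGR2HSV)
    if yel: return ((h[...,0]>22)&(h[...,0]<34)&(h[...,1]>150)&(h[...,2]>80))
    return ((h[...,0]<6)|(h[...,0]>174))&(h[...,1]>170)&(h[...,2]>70)
def hull(cal,p):
    x,y,th,zc=p
    c,s=np.cos(th),np.sin(th); P=[]
    for a in(-.048,.048):
        for b in(-.008,.008):
            for e in(-.01,.01): P.append([x+c*a-s*b,y+s*a+c*b,zc+e])
    return cv2.convexHull(proj(cal,P).astype(np.float32))
def fitbar(cal,m,p0,fixz=.147-.010):
    sc=4; roi=np.argwhere(m); y0,x0=roi.min(0)-12; y1,x1=roi.max(0)+12
    y0=max(y0,0);x0=max(x0,0)
    M=cv2.resize(m[y0:y1,x0:x1].astype(np.float32),None,fx=sc,fy=sc,interpolation=cv2.INTER_LINEAR)
    def cost(v):
        h=(hull(cal,[p0[0]+v[0]/1e3,p0[1]+v[1]/1e3,p0[2]+v[2]/50,fixz])+.5-[x0,y0])*sc-.5
        I=np.zeros(M.shape,np.float32); cv2.fillConvexPoly(I,np.round(h*16).astype(np.int32),1.0,cv2.LINE_AA if False else 8,4)
        return np.abs(I-M).sum()/M.sum()
    r=minimize(cost,[0,0,0],method='Nelder-Mead',options=dict(initial_simplex=[[0,0,0],[6,0,0],[0,6,0],[0,0,5]],xatol=.05,fatol=1e-4))
    v=r.x; return [p0[0]+v[0]/1e3,p0[1]+v[1]/1e3,p0[2]+v[2]/50],r.fun
E
python3 - <<'E'
from meas import *
for c,f in(('wrist','w1'),('top','top0'),('scene','scene0')):
    im=cv2.imread(f'pics/{f}.png'); cal=env.calibration(c) if c!='wrist' else np.load('pics/w1cal.npy',allow_pickle=True).item()
    m=redmask(im).astype(np.uint8)
    n,l,st,ce=cv2.connectedComponentsWithStats(m)
    g=proj(cal,[.512,.118,.137])[0]
    i=min((k for k in range(1,n) if st[k,4]>60),key=lambda k:np.hypot(*(ce[k]-g)))
    print(c,st[i],ce[i].round(1),fitbar(cal,l==i,[.512,.118,-.03]))
cal=np.load('pics/w1cal.npy',allow_pickle=True).item(); im=cv2.imread('pics/w1.png')
cv2.imwrite('pics/wc.png',cv2.resize(im[110:210,140:260],(720,600),interpolation=2))
E
```

```text
wrist [ 415  134   23   91 1298] [425.2 177.8] ([np.float64(0.5104905305969607), np.float64(0.11382831161306693), np.float64(-0.01591027264427131)], np.float64(0.38790446519851685))
top [282 202   7  40 170] [285.2 221.3] ([np.float64(0.5108003424933387), np.float64(0.11469237400282266), np.float64(0.027258815397471166)], np.float64(0.8370863795280457))
scene [329 192  29  17 189] [343.  200.4] ([np.float64(0.5017668347084566), np.float64(0.12196595656927148), np.float64(-0.0747777017324059)], np.float64(0.5774222612380981))
```

View pics/wc.png

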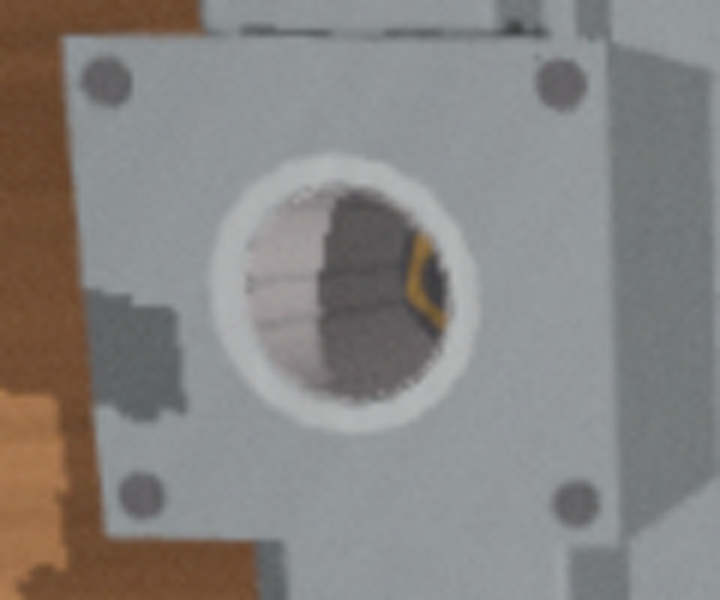

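```bash
python3 - <<'E'
from meas import *
cal=np.load('pics/w1cal.npy',allow_pickle=True).item(); im=cv2.imread('pics/w1.png')
cs=np.array([[107,82],[563,84],[140,496],[577,503]])/6+[139.6,109.6]
W=[atz(cal,p,.125)[:2] for p in cs]; W=np.array(W); print(W.round(4),W.mean(0).round(4),'ang x', np.degrees(np.arctan2(*(W[2]+W[3]-W[0]-W[1])[::-1])),np.degrees(np.arctan2(*(W[1]-W[0])[::-1])))
# ring
g=cv2.cvtColor(im,cv2.COLOR_BGR2GRAY); big=cv2.resize(g[110:210,140:260],None,fx=6,fy=6,interpolation=cv2.INTER_CUBIC)
m=(big>172).astype(np.uint8)
n,l,st,ce=cv2.connectedComponentsWithStats(m); i=1+st[1:,4].argmax(); print(st[i])
ct,_=cv2.findContours((l==i).astype(np.uint8),cv2.RETR_CCOMP,cv2.CHAIN_APPROX_NONE)
for q in ct:
    if len(q)>300:
        e=cv2.fitEllipse(q); p=np.array(e[0])/6+[139.6,109.6]; print(e[0],np.array(e[1])/6,p,atz(cal,p,.125).round(4))
mm=redmask(im)
o=im.copy(); o[mm]=(255,0,255)
h=hull(cal,[.5105,.1138,-.016,.137]); cv2.polylines(o,[np.round(h*16).astype(np.int32)],True,(0,255,0),1,16,4)
cv2.imwrite('pics/bar.png',cv2.resize(np.hstack([o[120:240,370:470],im[120:240,370:470]]),(800,480),interpolation=0))
E
```

```text
[[ 0.4461 -0.1771]
 [ 0.4491 -0.0927]
 [ 0.5221 -0.1804]
 [ 0.5251 -0.0958]] [ 0.4856 -0.1365] ang x -2.382791252329517 87.96756255958599
[  216   157   261   274 15062]
(345.27435302734375, 293.551025390625) [41.99261983 46.04692078] [197.1457255 158.5251709] [ 0.4853 -0.1363  0.125 ]
(345.94964599609375, 294.0958251953125) [35.99517059 39.6307017 ] [197.25827433 158.61597087] [ 0.4854 -0.1362  0.125 ]
```

View pics/bar.png

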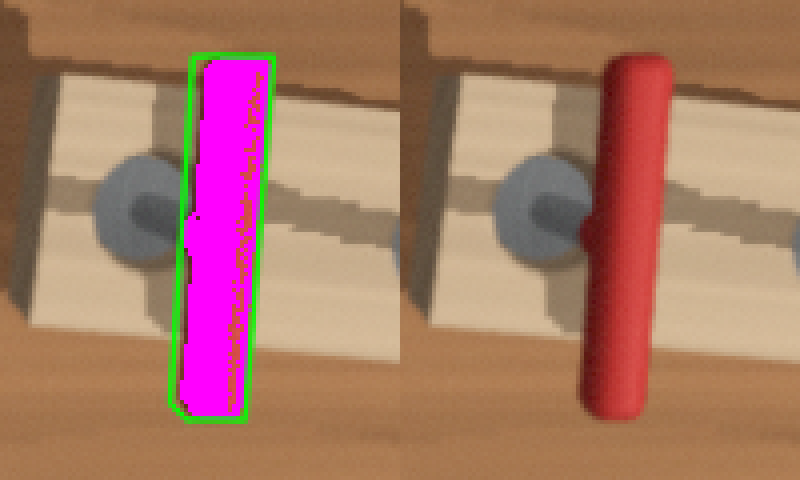

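```bash
python3 -m jog '[{"dx":0.012,"dy":0.036,"dz":0.02,"ax":0,"ay":0,"az":0,"hand":0.0919},{"dx":0.012,"dy":0.036,"dz":0.02,"ax":0,"ay":0,"az":0,"hand":0.0919},{"dx":0.011,"dy":0.035,"dz":0.02,"ax":0,"ay":0,"az":0,"hand":0.0919},{"dx":0,"dy":0,"dz":0.04,"ax":0,"ay":0,"az":0,"hand":0.0919},{"dx":0,"dy":0,"dz":0.04,"ax":0,"ay":0,"az":0,"hand":0.0919},{"dx":0,"dy":0,"dz":0.03,"ax":0,"ay":0,"az":0,"hand":0.0919},{"dx":0,"dy":0,"dz":0.01,"ax":0,"ay":0,"az":0,"hand":0.0919},{"dx":0,"dy":0,"dz":0,"ax":0,"ay":0,"az":0,"hand":0.0919},{"dx":0,"dy":0,"dz":0,"ax":0,"ay":0,"az":0,"hand":0.0919},{"dx":0,"dy":0,"dz":0,"ax":0,"ay":0,"az":0,"hand":0.0919}]'
python3 - <<'E'
from meas import *
s=env.observe(); print(s['tcp_pos'],R.from_quat(s['tool_rot'][[1,2,3,0]]).as_matrix().round(4),s['wrist_force'],s['moment'],s['joint_positions'].round(3))
c='wrist'; im=env.read_camera(c); cal=env.calibration(c); cv2.imwrite('pics/w2.png',im)
c='top';t=cv2.imread('pics/top0.png'); cal=env.calibration(c)
g=cv2.cvtColor(t,cv2.COLOR_BGR2GRAY); big=cv2.resize(g[205:270,355:420],None,fx=8,fy=8,interpolation=cv2.INTER_CUBIC)
cv2.imwrite('pics/t2.png',big)
E
```

```text
clock: 4.5
tcp_pos: [0.5164, 0.1172, 0.1724]
tool_rot: [0.009, 0.007, 1.0, -0.002]
wrist_force: [0.3, -0.1, 0.8]
opening: 0.092
[0.51644132 0.11724714 0.1723573 ] [[-0.9997  0.0141  0.018 ]
 [ 0.014   0.9999 -0.0046]
 [-0.018  -0.0044 -0.9998]] [ 0.32682379 -0.0762078   0.76775536] [ 0.04285233  0.03776691 -0.01796355] [-0.002  0.063  1.786 -0.005  1.274 -1.558]
```

View pics/w2.png

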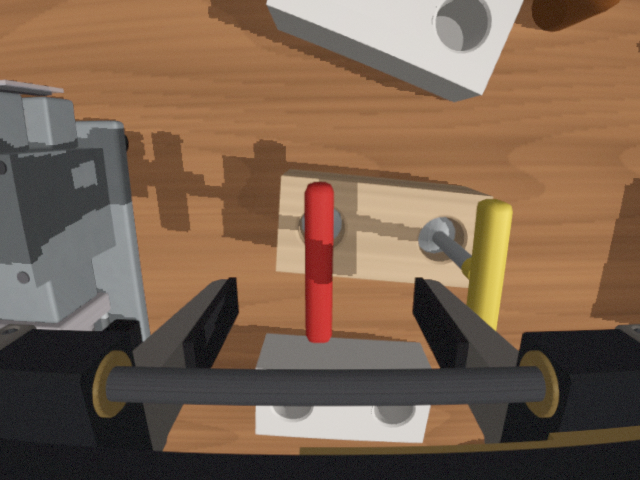

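View pics/t2.png

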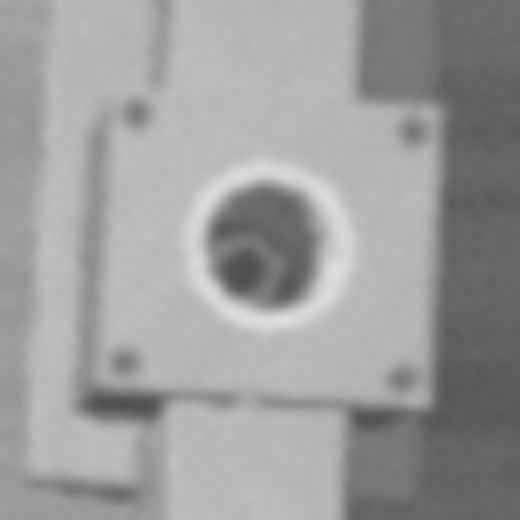

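```bash
python3 - <<'E'
from meas import *
im=cv2.imread('pics/w2.png'); cal=env.calibration('wrist')
m=redmask(im); m[:, :290]=0; m[:,350:]=0; m[350:]=0
m=cv2.morphologyEx(m.astype(np.uint8),cv2.MORPH_CLOSE,np.ones((7,7)))>0
p,f=fitbar(cal,m,[.511,.114,-.02]); print(p,f)
o=im.copy(); o[m]=(255,0,255)
h=hull(cal,p+[.137]); cv2.polylines(o,[np.round(h*16).astype(np.int32)],True,(0,255,0),1,16,4)
cv2.imwrite('pics/bar2.png',cv2.resize(o[160:360,260:380],(480,600),interpolation=0))
# hole circle of the red driver, px approx
print(atz(cal,(322,222),.062),atz(cal,(443,240),.062))
cal=env.calibration('top')
for q in((266.5,246),(267,244)): print(atz(cal,np.array(q)/8+[354.56,204.56],.125))
sc=np.array([[136,114],[413,131],[124,362],[403,379]])/8+[354.56,204.56]
print(np.mean([atz(cal,q,.125) for q in sc],0))
E
```

```text
[np.float64(0.5132601922716683), np.float64(0.11210804874056622), np.float64(-0.019411920171698363)] 0.0537746399641037
[0.5046872  0.11320253 0.062     ] [0.52116048 0.21299805 0.062     ]
[ 0.48573635 -0.13462862  0.125     ]
[ 0.48635026 -0.13477394  0.125     ]
[ 0.48575916 -0.13535079  0.125     ]
```

View pics/bar2.png

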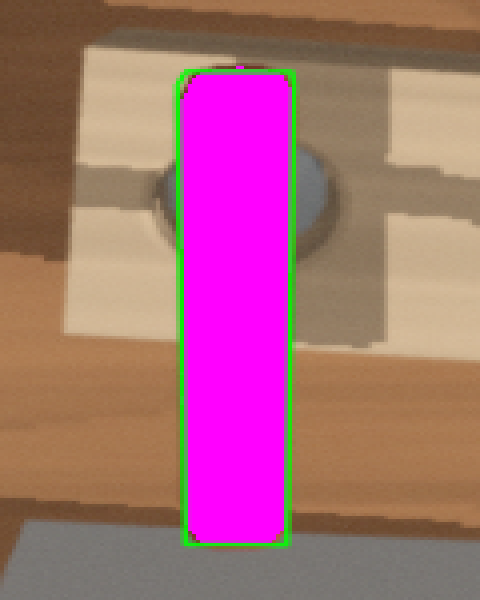

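```bash
python3 -m jog '[{"dx":0.004,"dy":-0.005,"dz":0.0,"ax":-0.04,"ay":0.17,"az":0,"hand":0.0919},{"dx":0,"dy":0,"dz":0.02,"ax":0,"ay":0,"az":0,"hand":0.0919},{"dx":0,"dy":0,"dz":0.02,"ax":0,"ay":0,"az":0,"hand":0.0919},{"dx":0,"dy":0,"dz":0.014,"ax":0,"ay":0,"az":0,"hand":0.0919},{"dx":0,"dy":0,"dz":0,"ax":0,"ay":0,"az":0,"hand":0.06},{"dx":0,"dy":0,"dz":0,"ax":0,"ay":0,"az":0,"hand":0.04},{"dx":0,"dy":0,"dz":0,"ax":0,"ay":0,"az":0,"hand":0.03},{"dx":0,"dy":0,"dz":0,"ax":0,"ay":0,"az":0,"hand":0.03},{"dx":0,"dy":0,"dz":0,"ax":0,"ay":0,"az":0,"hand":0.03},{"dx":0,"dy":0,"dz":0,"ax":0,"ay":0,"az":0,"hand":0.03}]'
cat > st.py <<'E'
from meas import *
s=env.observe(); M=R.from_quat(s['tool_rot'][[1,2,3,0]]).as_matrix()
print('t',round(s['clock'],2),'tcp',s['tcp_pos'].round(4),'z',M[:,2].round(4),'yhead',round(np.degrees(np.arctan2(M[1,1],M[0,1])),2),'F',s['wrist_force'].round(2),'M',s['moment'].round(3),'open',round(s['opening'],4),'q6',s['joint_positions'][5].round(3))
E
python3 st.py
```

```text
clock: 5.55
tcp_pos: [0.5192, 0.1102, 0.127]
tool_rot: [0.007, 0.007, 1.0, 0.0]
wrist_force: [-0.8, 0.2, 0.2]
opening: 0.0462
t 5.55 tcp [0.5192 0.1102 0.127 ] z [ 1.470e-02 -1.000e-04 -9.999e-01] yhead 89.15 F [-0.81  0.24  0.23] M [ 0.013 -0.001  0.016] open 0.0462 q6 -1.575
```

```bash
python3 -m jog '[{"dx":0.003,"dy":0.001,"dz":0.003,"ax":0,"ay":0.07,"az":0,"hand":0.046},{"dx":0.003,"dy":0.001,"dz":0.003,"ax":0,"ay":0.07,"az":0,"hand":0.046},{"dx":0.001,"dy":0,"dz":0.003,"ax":0,"ay":0.0,"az":0,"hand":0.046},{"dx":0.0,"dy":0,"dz":0,"ax":0,"ay":0.0,"az":0,"hand":0.046},{"dx":0,"dy":0,"dz":0,"ax":0,"ay":0,"az":0,"hand":0.046},{"dx":0,"dy":0,"dz":0,"ax":0,"ay":0,"az":0,"hand":0.046},{"dx":0,"dy":0,"dz":0,"ax":0,"ay":0,"az":0,"hand":0.046},{"dx":0,"dy":0,"dz":0,"ax":0,"ay":0,"az":0,"hand":0.046},{"dx":0,"dy":0,"dz":0,"ax":0,"ay":0,"az":0,"hand":0.046},{"dx":0,"dy":0,"dz":0,"ax":0,"ay":0,"az":0,"hand":0.046}]'; python3 st.py
```

```text
clock: 6.55
tcp_pos: [0.5118, 0.1126, 0.1174]
tool_rot: [-0.0, 0.007, 1.0, 0.0]
wrist_force: [-1.0, 0.8, 0.2]
opening: 0.0459
t 6.55 tcp [0.5118 0.1126 0.1174] z [-1.e-03  2.e-04 -1.e+00] yhead 89.16 F [-0.99  0.76  0.16] M [ 0.025 -0.022  0.014] open 0.0459 q6 -1.571
```

```bash
python3 -m jog '[{"dx":0,"dy":0,"dz":0,"ax":0,"ay":0,"az":0,"hand":0},{"dx":0,"dy":0,"dz":0,"ax":0,"ay":0,"az":0,"hand":0},{"dx":0,"dy":0,"dz":0,"ax":0,"ay":0,"az":0,"hand":0},{"dx":0,"dy":0,"dz":0,"ax":0,"ay":0,"az":0,"hand":0},{"dx":0,"dy":0,"dz":0,"ax":0,"ay":0,"az":0,"hand":0},{"dx":0,"dy":0,"dz":0,"ax":0,"ay":0,"az":0,"hand":0},{"dx":0,"dy":0,"dz":0,"ax":0,"ay":0,"az":0,"hand":0},{"dx":0,"dy":0,"dz":0,"ax":0,"ay":0,"az":0,"hand":0},{"dx":0,"dy":0,"dz":0,"ax":0,"ay":0,"az":0,"hand":0},{"dx":0,"dy":0,"dz":0,"ax":0,"ay":0,"az":0,"hand":0}]'; python3 st.py;  python3 - <<'E'
from meas import *
c='wrist'; im=env.read_camera(c); cv2.imwrite('pics/w3.png',im)
E
```

```text
clock: 7.55
tcp_pos: [0.5119, 0.1126, 0.1175]
tool_rot: [-0.0, 0.007, 1.0, 0.0]
wrist_force: [0.4, -0.5, -0.1]
opening: 0.0158
t 7.55 tcp [0.5119 0.1126 0.1175] z [-8.e-04  2.e-04 -1.e+00] yhead 89.16 F [ 0.42 -0.46 -0.09] M [-0.031  0.031  0.004] open 0.0158 q6 -1.571
```

View pics/w3.png

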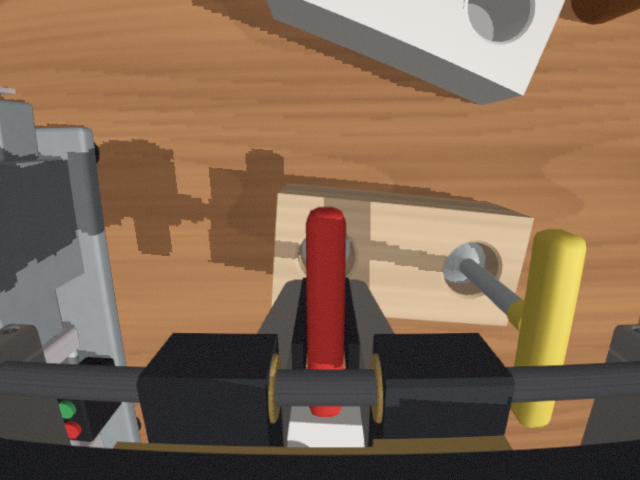

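```bash
python3 -m jog '[{"dx":0,"dy":0,"dz":-0.02,"ax":0,"ay":0,"az":0,"hand":0},{"dx":0,"dy":0,"dz":-0.04,"ax":0,"ay":0,"az":0,"hand":0},{"dx":0,"dy":0,"dz":-0.045,"ax":0,"ay":0,"az":0,"hand":0},{"dx":0,"dy":0,"dz":-0.045,"ax":0,"ay":0,"az":0,"hand":0},{"dx":-0.005,"dy":-0.04,"dz":-0.005,"ax":0,"ay":0,"az":0,"hand":0},{"dx":-0.006,"dy":-0.045,"dz":0,"ax":0,"ay":0,"az":0,"hand":0},{"dx":-0.006,"dy":-0.045,"dz":0,"ax":0,"ay":0,"az":0,"hand":0},{"dx":-0.006,"dy":-0.045,"dz":0,"ax":0,"ay":0,"az":0,"hand":0},{"dx":-0.006,"dy":-0.045,"dz":0,"ax":0,"ay":0,"az":0,"hand":0},{"dx":-0.005,"dy":-0.03,"dz":0,"ax":0,"ay":0,"az":0,"hand":0}]'; python3 st.py;  python3 - <<'E'
from meas import *
c='wrist'; im=env.read_camera(c); cv2.imwrite('pics/w4.png',im); np.save('pics/w4cal.npy',env.calibration(c),allow_pickle=True)
E
```

```text
clock: 8.6
tcp_pos: [0.5396, -0.1416, 0.2698]
tool_rot: [-0.006, 0.003, 1.0, 0.002]
wrist_force: [0.5, 0.4, -3.1]
opening: 0.0156
t 8.6 tcp [ 0.5396 -0.1416  0.2698] z [-0.0116  0.0034 -0.9999] yhead 89.68 F [ 0.53  0.37 -3.06] M [ 0.09  -0.065  0.005] open 0.0156 q6 -2.037
```

View pics/w4.png

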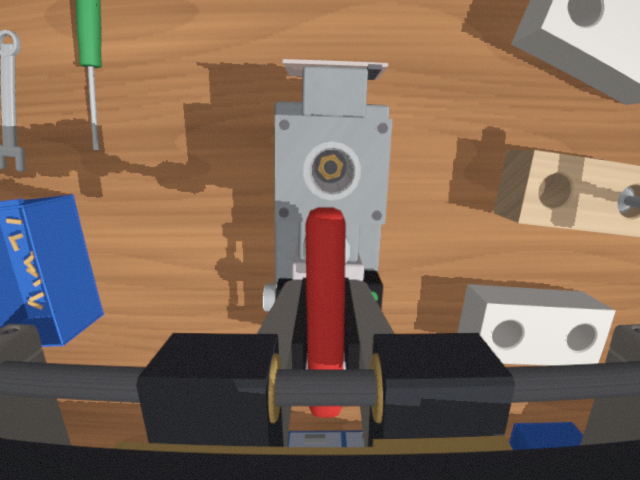

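The driver is held, and its weight reads about 3 N. The well is at (331,170), with the nut's hex visible down in it. I'll measure both.

```bash
python3 - <<'E'
from meas import *
cal=np.load('pics/w4cal.npy',allow_pickle=True).item(); im=cv2.imread('pics/w4.png')
g=cv2.cvtColor(im,cv2.COLOR_BGR2GRAY); x0,y0=295,135
big=cv2.resize(g[y0:y0+70,x0:x0+72],None,fx=8,fy=8,interpolation=cv2.INTER_CUBIC)
m=(big>165).astype(np.uint8)
ct,_=cv2.findContours(m,cv2.RETR_CCOMP,cv2.CHAIN_APPROX_NONE)
for q in ct:
    if len(q)>500:
        e=cv2.fitEllipse(q); p=np.array(e[0])/8+[x0-.44,y0-.44]; print(np.array(e[1])/8,p,atz(cal,p,.125).round(4))
sc=np.array([[284.5,125],[382.5,128],[284,212.5],[376.5,215]])
W=np.array([atz(cal,p,.125) for p in sc]); print(W.round(4),W.mean(0))
cv2.imwrite('pics/n4.png',cv2.resize(im[y0:y0+70,x0:x0+72],(617,600),interpolation=cv2.INTER_CUBIC))
# bar end: compare with expected from tool frame
s=env.observe(); M=R.from_quat(s['tool_rot'][[1,2,3,0]]).as_matrix(); t=s['tcp_pos']
for zt in(-.019,-.029):
  for ex in (0.046,.048): print(zt,ex,proj(cal,t+M@[ex,0,zt]),proj(cal,t+M@[ex-.02,.008,zt]),proj(cal,t+M@[ex-.02,-.008,zt]))
for row in(225,235,245,255,265):
    rr=np.where(redmask(im)[row,290:360])[0]+290; print(row,rr.min(),rr.max())
cc=np.where(redmask(im)[190:430,326])[0]+190; print(cc.min(),cc.max())
E
```

```text
[74.89300537 84.89354706] [332.65514236 168.3482576 ] [ 0.4834 -0.1399  0.125 ]
[44.36067963 46.60073471] [332.46604782 170.57083374] [ 0.4854 -0.1401  0.125 ]
[[ 0.4465 -0.1808  0.125 ]
 [ 0.4496 -0.0971  0.125 ]
 [ 0.5222 -0.1839  0.125 ]
 [ 0.5252 -0.1004  0.125 ]] [ 0.48587332 -0.14057306  0.125     ]
-0.019 0.046 [[327.58010217 213.95232987]] [[345.34248099 257.84610791]] [[309.68017683 257.85511346]]
-0.019 0.048 [[327.58682601 209.3978772 ]] [[345.41114525 253.59128856]] [[309.62506047 253.60000045]]
-0.029 0.046 [[327.73538234 218.66312669]] [[346.63301187 265.21670786]] [[308.67829443 265.22703754]]
-0.029 0.048 [[327.74318112 213.81835484]] [[346.71168932 260.71530662]] [[308.61528852 260.72528294]]
225 307 343
235 307 343
245 307 343
255 307 343
265 307 343
209 417
```

View pics/n4.png

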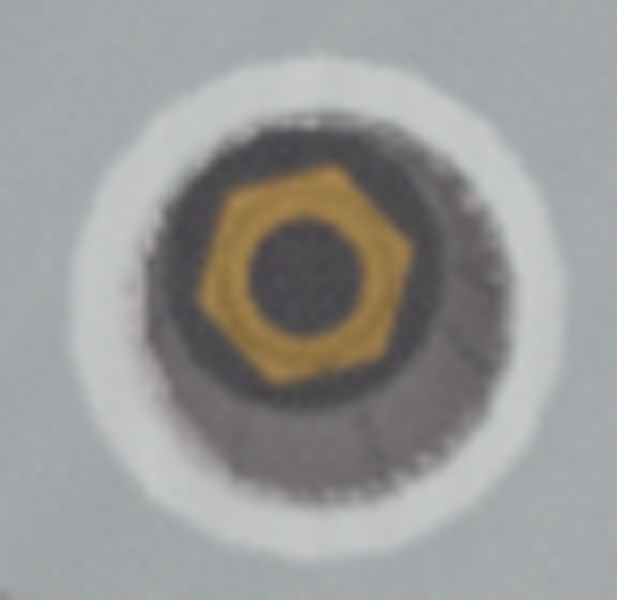

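```bash
cat > well.py <<'E'
from meas import *
import sys
f=sys.argv[1]
s=env.observe(); cal=env.calibration('wrist'); im=env.read_camera('wrist'); cv2.imwrite(f'pics/{f}.png',im)
M=R.from_quat(s['tool_rot'][[1,2,3,0]]).as_matrix(); t=s['tcp_pos']
print(t.round(4),M[:,2].round(4),np.abs(s['dq']).max().round(3), env.observe()['tcp_pos'].round(4))
g=cv2.cvtColor(im,cv2.COLOR_BGR2GRAY)
px=proj(cal,[.4857,-.1365,.125])[0]; x0,y0=(px-36).astype(int)
big=cv2.resize(g[y0:y0+72,x0:x0+72],None,fx=8,fy=8,interpolation=cv2.INTER_CUBIC)
m=(big>165).astype(np.uint8)
ct,_=cv2.findContours(m,cv2.RETR_CCOMP,cv2.CHAIN_APPROX_NONE)
for q in ct:
    if len(q)>500:
        e=cv2.fitEllipse(q); p=np.array(e[0])/8+[x0-.44,y0-.44]; print(np.array(e[1])/8,p,atz(cal,p,.125).round(4))
# brass hex
h=cv2.cvtColor(cv2.resize(im[y0:y0+72,x0:x0+72],None,fx=8,fy=8,interpolation=cv2.INTER_CUBIC),cv2.COLOR_BGR2HSV)
b=((h[...,0]>10)&(h[...,0]<30)&(h[...,1]>110)&(h[...,2]>70)).astype(np.uint8)
ct,_=cv2.findContours(b,cv2.RETR_EXTERNAL,cv2.CHAIN_APPROX_NONE); q=max(ct,key=cv2.contourArea)
P=np.array([atz(cal,c/8+[x0-.44,y0-.44],.050)[:2] for c in q[:,0]])
c0=P.mean(0); a=np.arctan2(*(P-c0).T[::-1]); r=np.hypot(*(P-c0).T); 
print('nut c',((P.max(0)+P.min(0))/2).round(4),'r',r.min().round(4),r.max().round(4))
# area-based hex phase: corner direction mod 60
ph=np.angle(np.sum((r-r.mean())*np.exp(6j*a)))/6; print('corner dir deg mod60',np.degrees(ph)%60,'tool x head',np.degrees(np.arctan2(M[1,0],M[0,0]))%60)
rm=redmask(im)[240,290:360]; rr=np.where(rm)[0]+290; print('bar cols',rr.min(),rr.max(),'pred y0 col',proj(cal,t+M@[.03,0,-.024]))
E
python3 well.py w5
```

```text
[ 0.5398 -0.1458  0.2694] [-1.170e-02 -1.000e-04 -9.999e-01] 0.095 [ 0.5396 -0.1426  0.2693]
[75.5821991  86.78251648] [336.94551712 168.52386337] [ 0.4836 -0.1361  0.125 ]
[44.70744705 46.57414627] [337.62269836 170.34185272] [ 0.4852 -0.1356  0.125 ]
nut c [ 0.4854 -0.1364] r 0.0115 0.0136
corner dir deg mod60 44.28092477104481 tool x head 59.50163810672157
bar cols 307 343 pred y0 col [[327.59706447 252.64188476]]
```

```bash
python3 -m jog '[{"dx":0,"dy":0.002,"dz":0,"ax":0,"ay":-0.06,"az":-0.6,"hand":0},{"dx":0,"dy":0.002,"dz":0,"ax":0,"ay":-0.05,"az":-0.6,"hand":0},{"dx":0,"dy":0,"dz":0,"ax":0,"ay":0,"az":-0.6,"hand":0},{"dx":0,"dy":0,"dz":0,"ax":0,"ay":0,"az":-0.6,"hand":0},{"dx":0,"dy":0,"dz":0,"ax":0,"ay":0,"az":0,"hand":0},{"dx":0,"dy":0,"dz":0,"ax":0,"ay":0,"az":0,"hand":0},{"dx":0,"dy":0,"dz":0,"ax":0,"ay":0,"az":0,"hand":0},{"dx":0,"dy":0,"dz":0,"ax":0,"ay":0,"az":0,"hand":0},{"dx":0,"dy":0,"dz":0,"ax":0,"ay":0,"az":0,"hand":0},{"dx":0,"dy":0,"dz":0,"ax":0,"ay":0,"az":0,"hand":0}]'; python3 st.py; python3 well.py w6; python3 - <<'E'
from meas import *
im=env.read_camera('scene'); cv2.imwrite('pics/s6.png',cv2.resize(im[150:330,220:420],(660,594),interpolation=2))
E
```

```text
clock: 9.7
tcp_pos: [0.5363, -0.1334, 0.2631]
tool_rot: [-0.005, -0.124, 0.992, 0.007]
wrist_force: [0.2, 0.7, -3.1]
opening: 0.0161
t 9.7 tcp [ 0.5363 -0.1334  0.2631] z [-0.0113  0.0119 -0.9999] yhead 104.26 F [ 0.17  0.73 -3.12] M [-0.008 -0.047 -0.012] open 0.0161 q6 -2.286
[ 0.5363 -0.1334  0.2631] [-0.0113  0.0119 -0.9999] 0.003 [ 0.5363 -0.1333  0.2631]
[76.91122437 86.38684845] [336.57144028 173.08332306] [ 0.4828 -0.1361  0.125 ]
[45.84885025 47.08250046] [336.11648804 175.79399734] [ 0.4852 -0.1359  0.125 ]
nut c [ 0.4854 -0.1365] r 0.0115 0.0135
corner dir deg mod60 44.10576798003251 tool x head 14.26580875264446
bar cols 307 343 pred y0 col [[327.89448476 253.17397435]]
```

View pics/s6.png

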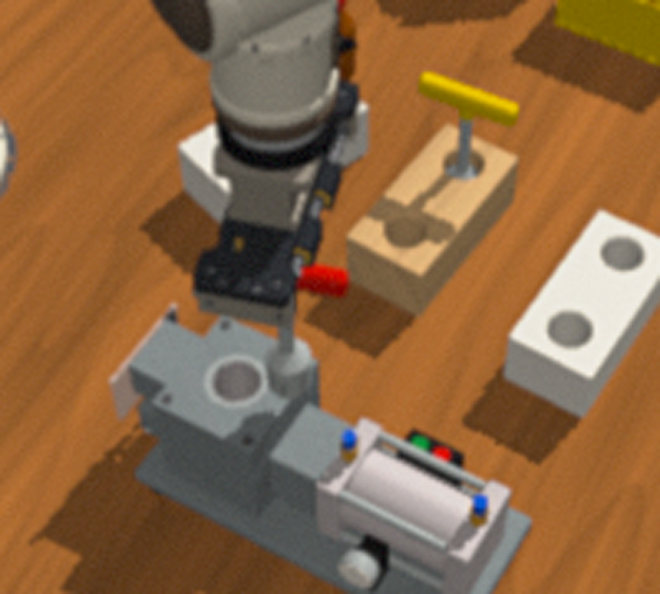

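View pics/w6.png

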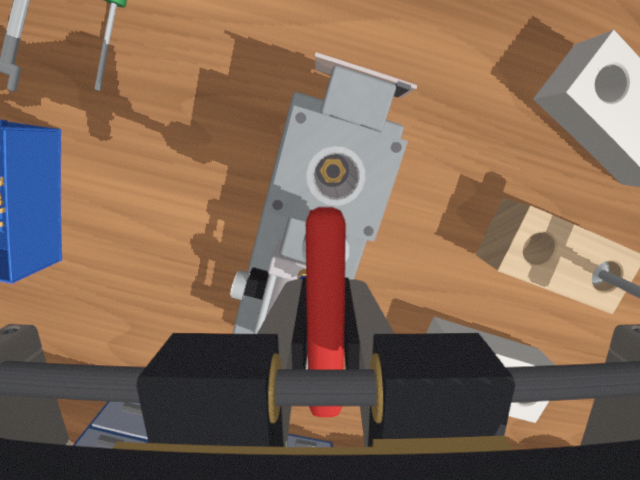

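```bash
python3 - <<'E'
from meas import *
cal=env.calibration('wrist'); s=env.observe(); M=R.from_quat(s['tool_rot'][[1,2,3,0]]).as_matrix(); t=s['tcp_pos']
for x,z in((.03,-.09),(.03,-.024),(0.03,.05),(.05,.138),(.05,.22)): print(x,z,proj(cal,t+M@[x,0,z]).round(2))
T=np.array(cal['cam_to_world']); Rt=M.T@T[:3,:3]; print(Rt.round(4),M.T@(T[:3,3]-t))
im=cv2.imread('pics/w6.png'); print(im[235:245,298:354].mean(0).round()[:, 2].astype(int), im[235:245,298:354].mean(0)[:,1].astype(int))
cal=env.calibration('scene'); im=env.read_camera('scene'); cv2.imwrite('pics/s7.png',im)
E
```

```text
0.03 -0.09 [[329.77 330.68]]
0.03 -0.024 [[327.94 253.22]]
0.03 0.05 [[327.11 218.37]]
0.05 0.138 [[326.64 174.74]]
0.05 0.22 [[326.37 168.38]]
[[-3.000e-04 -9.629e-01 -2.700e-01]
 [ 1.000e+00 -2.000e-04 -4.000e-04]
 [ 3.000e-04 -2.700e-01  9.629e-01]] [ 0.07568145 -0.00111811 -0.1702577 ]
[163 163 162 161 155 137 120 113 116 124 133 139 140 142 144 146 147 150
 151 153 154 154 153 153 154 154 153 154 154 153 153 154 153 154 153 153
 152 149 148 146 145 143 142 140 136 129 122 140 168 168 164 164 164 164
 164 164] [167 167 167 166 159 140 117  89  42  31  34  36  36  38  38  37  39  41
  40  43  43  43  43  42  43  44  42  43  42  43  42  43  42  44  41  42
  43  40  40  40  38  39  38  36  35  34  47 114 166 170 168 169 169 169
 169 168]
```

```bash
python3 - <<'E'
from meas import *
cal=env.calibration('wrist'); s=env.observe(); M=R.from_quat(s['tool_rot'][[1,2,3,0]]).as_matrix(); t=s['tcp_pos']
n=np.random.default_rng(0).normal(size=(3000,3)); n/=np.linalg.norm(n,axis=1)[:,None]
for r in(.001,.003,.005,.007,.008):
    c=np.sign(n)*(np.array([.048,.008,.01])-r); P=c+n*r
    for e in(0,.001):
        q=proj(cal,t+(M@(P+[e,0.0,-.019]).T).T); k=abs(q[:,0]-328)<6; print(r,e,q[k,1].min().round(1),q[k,1].max().round(1), q[:,0].min().round(1),q[:,0].max().round(1))
im=cv2.imread('pics/w6.png')
for a,b in((200,216),(408,424)): print(a,im[a:b,322:330].mean(1)[:,2].astype(int),im[a:b,322:330].mean(1)[:,1].astype(int))
E
```

```text
Traceback (most recent call last):
ValueError: zero-size array to reduction operation minimum which has no identity
```

```bash
python3 - <<'E'
from meas import *
cal=env.calibration('wrist'); s=env.observe(); M=R.from_quat(s['tool_rot'][[1,2,3,0]]).as_matrix(); t=s['tcp_pos']
n=np.random.default_rng(0).normal(size=(20000,3)); n/=np.linalg.norm(n,axis=1)[:,None]
for r in(.001,.003,.005,.007,.008):
    c=np.sign(n)*(np.array([.048,.008,.01])-r); P=c+n*r
    for e in(0,.001):
        q=proj(cal,t+(M@(P+[e,0.0,-.019]).T).T); print(r,e,q[:,1].min().round(1),q[:,1].max().round(1), q[:,0].min().round(1),q[:,0].max().round(1))
im=cv2.imread('pics/w6.png')
for a,b in((200,216),(408,424)): print(a,im[a:b,322:330].mean(1)[:,2].astype(int),im[a:b,322:330].mean(1)[:,1].astype(int))
E
```

```text
0.001 0 206.4 408.4 308.5 347.7
0.001 0.001 204.3 406.8 308.5 347.7
0.003 0 207.1 406.7 308.8 347.3
0.003 0.001 204.9 405.0 308.8 347.4
0.005 0 207.8 404.9 309.1 347.0
0.005 0.001 205.6 403.2 309.0 347.0
0.007 0 208.5 403.1 309.3 346.6
0.007 0.001 206.3 401.4 309.3 346.7
0.008 0 208.9 402.2 309.4 346.5
0.008 0.001 206.7 400.5 309.4 346.5
200 [196 196 191 184 175 165 148 124 114 116 118 122 127 131 136 141] [197 198 194 187 180 169 135  78  37  31  31  32  34  35  36  36]
408 [208 208 208 208 208 207 207 204 199 183 175 170 172 174 174 173] [ 61  62  62  61  62  61  61  60  67 105 124 122 124 126 126 124]
```

```bash
python3 - <<'E'
from meas import *
s=env.observe(); M=R.from_quat(s['tool_rot'][[1,2,3,0]]).as_matrix(); t=s['tcp_pos']
im=cv2.imread('pics/s7.png'); cal=env.calibration('scene')
x0,y0,w=275,220,60
o=cv2.resize(im[y0:y0+50,x0:x0+w],None,fx=12,fy=12,interpolation=cv2.INTER_CUBIC)
def dr(P,col):
    q=(proj(cal,P)+.5-[x0,y0])*12; cv2.polylines(o,[np.round(q).astype(np.int32).reshape(-1,1,2)],False,col,1)
dr(t+(M@np.array([[0,0,z] for z in np.linspace(0,.118,12)]).T).T,(0,255,0))
th=np.linspace(0,2*np.pi,40)
for z in(.118,.098): dr(t+(M@np.c_[.0175*np.cos(th),.0175*np.sin(th),0*th+z].T).T,(0,255,0))
dr(np.c_[.4850+.0195*np.cos(th),-.1350+.0195*np.sin(th),0*th+.125],(0,0,255))
cv2.imwrite('pics/s7c.png',o)
E
```

```text
(no output)
```

View pics/s7c.png

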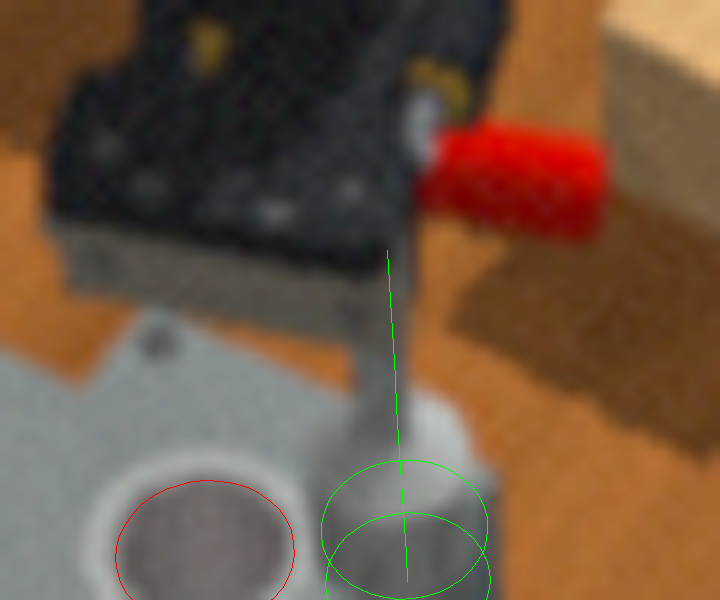

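```bash
python3 - <<'E'
from meas import *
s=env.observe(); M=R.from_quat(s['tool_rot'][[1,2,3,0]]).as_matrix(); t=s['tcp_pos']
im=cv2.imread('pics/s7.png'); cal=env.calibration('scene')
x0,y0,w=280,240,34; k=11
o=cv2.resize(im[y0:y0+50,x0:x0+w],None,fx=k,fy=k,interpolation=cv2.INTER_CUBIC)
o=cv2.convertScaleAbs(o,alpha=1.5,beta=-40); a=o.copy()
def dr(P,col):
    q=(proj(cal,P)+.5-[x0,y0])*k; cv2.polylines(o,[np.round(q).astype(np.int32).reshape(-1,1,2)],False,col,1)
dr(t+(M@np.array([[0,0,z] for z in np.linspace(0,.118,12)]).T).T,(0,255,0))
th=np.linspace(0,2*np.pi,40)
for z in(.118,.088): dr(t+(M@np.c_[.0175*np.cos(th),.0175*np.sin(th),0*th+z].T).T,(0,255,0))
dr(np.c_[.4850+.0195*np.cos(th),-.1350+.0195*np.sin(th),0*th+.125],(0,0,255))
cv2.imwrite('pics/s7d.png',np.hstack([a,o]))
E
```

```text
(no output)
```

View pics/s7d.png

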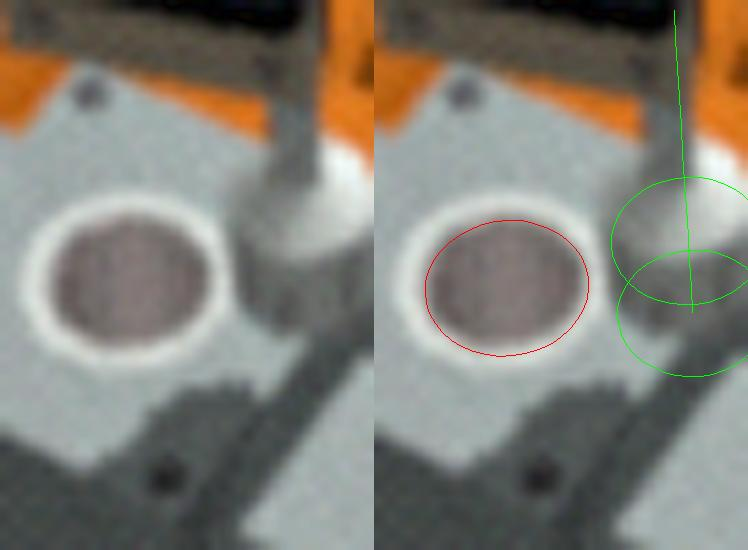

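```bash
python3 - <<'E'
from meas import *
s=env.observe(); M=R.from_quat(s['tool_rot'][[1,2,3,0]]).as_matrix(); t=s['tcp_pos']
im=cv2.imread('pics/s7.png'); cal=env.calibration('scene')
x0,y0,w=285,235,36; k=11
o=cv2.resize(im[y0:y0+50,x0:x0+w],None,fx=k,fy=k,interpolation=cv2.INTER_CUBIC)
o=cv2.convertScaleAbs(o,alpha=2,beta=-90); a=o.copy()
def dr(P,col):
    q=(proj(cal,P)+.5-[x0,y0])*k; cv2.polylines(o,[np.round(q).astype(np.int32).reshape(-1,1,2)],False,col,1)
th=np.linspace(0,2*np.pi,40)
for z in(.11,.08): dr(t+(M@np.c_[.0175*np.cos(th),.0175*np.sin(th),0*th+z].T).T,(0,255,0))
cv2.imwrite('pics/s7d.png',np.hstack([a,o]))
cal=env.calibration('top'); im=env.read_camera('top'); cv2.imwrite('pics/t7.png',im)
q=proj(cal,t+M@[0,0,.1])[0]; x0,y0=(q-[40,30]).astype(int); cv2.imwrite('pics/t7c.png',cv2.resize(im[y0:y0+60,x0:x0+80],None,fx=10,fy=10,interpolation=2))
E
```

```text
(no output)
```

View pics/s7d.png

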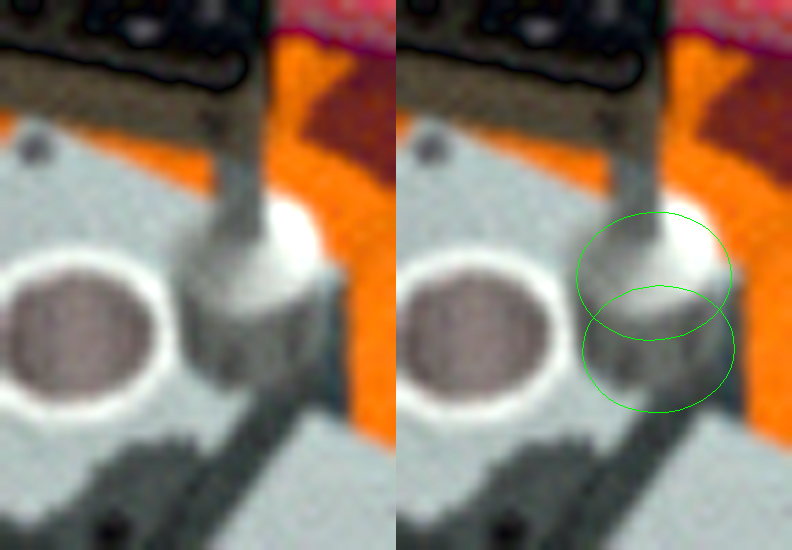

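View pics/t7c.png

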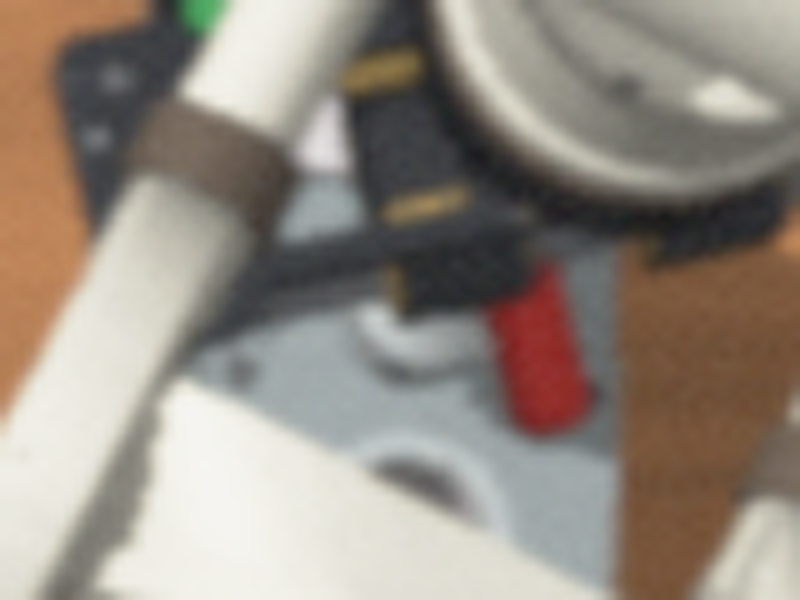

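```bash
python3 - <<'E'
from meas import *
s=env.observe(); M=R.from_quat(s['tool_rot'][[1,2,3,0]]).as_matrix(); t=s['tcp_pos']
cal=env.calibration('wrist')
n=np.random.default_rng(0).normal(size=(20000,3)); n/=np.linalg.norm(n,axis=1)[:,None]
for r in(.003,.005,.006,.007,.008):
    c=np.sign(n)*(np.array([.048,.008,.01])-r); P=c+n*r
    for e,z in((0,-.0295),(-.001,-.0295)):
        q=proj(cal,t+(M@(P+[e,0.0,z]).T).T); print(r,e,q[:,1].min().round(1),q[:,1].max().round(1), q[:,0].min().round(1),q[:,0].max().round(1))
c='wrist'
E
```

```text
0.003 0 211.4 422.6 307.6 349.0
0.003 -0.001 213.7 424.3 307.6 348.9
0.005 0 212.2 420.6 307.9 348.6
0.005 -0.001 214.6 422.4 307.9 348.5
0.006 0 212.6 419.7 308.0 348.4
0.006 -0.001 215.0 421.4 308.1 348.3
0.007 0 213.0 418.7 308.2 348.2
0.007 -0.001 215.4 420.4 308.2 348.1
0.008 0 213.4 417.8 308.3 348.0
0.008 -0.001 215.8 419.5 308.4 347.9
```

```bash
python3 -m jog '[{"dx":0.01,"dy":0.003,"dz":0,"ax":0.07,"ay":-0.04,"az":0,"hand":0},{"dx":0.013,"dy":0.003,"dz":0,"ax":0.06,"ay":-0.04,"az":0,"hand":0},{"dx":0.013,"dy":0.003,"dz":0.002,"ax":0,"ay":0,"az":0,"hand":0},{"dx":0.012,"dy":0.002,"dz":0.002,"ax":0,"ay":0,"az":0,"hand":0},{"dx":0,"dy":0,"dz":0.002,"ax":0,"ay":0,"az":0,"hand":0},{"dx":0,"dy":0,"dz":0,"ax":0,"ay":0,"az":0,"hand":0},{"dx":0,"dy":0,"dz":0,"ax":0,"ay":0,"az":0,"hand":0},{"dx":0,"dy":0,"dz":0,"ax":0,"ay":0,"az":0,"hand":0},{"dx":0,"dy":0,"dz":0,"ax":0,"ay":0,"az":0,"hand":0},{"dx":0,"dy":0,"dz":0,"ax":0,"ay":0,"az":0,"hand":0}]'; cat > go.py <<'E'
import sys
from meas import *
s=env.observe(); M=R.from_quat(s['tool_rot'][[1,2,3,0]]).as_matrix(); t=s['tcp_pos']
tgt=np.array([float(v) for v in sys.argv[1:4]]); d=M.T@(tgt-t)
z=M[:,2]; w=np.cross(z,[0,0,-1]); rv=M.T@w/np.radians(6)
print('t',round(s['clock'],2),'tcp',t.round(4),'z',z.round(4),'yhead',round(np.degrees(np.arctan2(M[1,1],M[0,1])),2),'F',s['wrist_force'].round(2),'M',s['moment'].round(3),'open',round(s['opening'],4),'q6',s['joint_positions'][5].round(3),'bottom',(t[2]-.1075).round(4))
print('tool shift',d.round(4),'ax ay',rv.round(3))
E
python3 go.py .4870 -.1344 .25
```

```text
clock: 10.9
tcp_pos: [0.4876, -0.1349, 0.2577]
tool_rot: [0.002, -0.124, 0.992, -0.0]
wrist_force: [-0.5, -0.4, -2.8]
opening: 0.016
t 10.9 tcp [ 0.4876 -0.1349  0.2577] z [ 3.1e-03 -2.0e-04 -1.0e+00] yhead 104.26 F [-0.52 -0.36 -2.79] M [0.038 0.032 0.016] open 0.016 q6 -2.33 bottom 0.1502
tool shift [0.0005 0.0007 0.0077] ax ay [-0.009  0.029  0.   ]
```

```bash
python3 -m jog '[{"dx":0.0005,"dy":0.0007,"dz":0.003,"ax":0,"ay":0.03,"az":0,"hand":0},{"dx":0,"dy":0,"dz":0.004,"ax":0,"ay":0,"az":0,"hand":0},{"dx":0,"dy":0,"dz":0.004,"ax":0,"ay":0,"az":0,"hand":0},{"dx":0,"dy":0,"dz":0.003,"ax":0,"ay":0,"az":0,"hand":0},{"dx":0,"dy":0,"dz":0.003,"ax":0,"ay":0,"az":0,"hand":0},{"dx":0,"dy":0,"dz":0,"ax":0,"ay":0,"az":0,"hand":0},{"dx":0,"dy":0,"dz":0,"ax":0,"ay":0,"az":0,"hand":0},{"dx":0,"dy":0,"dz":0,"ax":0,"ay":0,"az":0,"hand":0},{"dx":0,"dy":0,"dz":0,"ax":0,"ay":0,"az":0,"hand":0},{"dx":0,"dy":0,"dz":0,"ax":0,"ay":0,"az":0,"hand":0}]';python3 go.py .4870 -.1344 .23; python3 - <<'E'
from meas import *
im=env.read_camera('scene'); a=cv2.resize(im[235:295,262:322],(480,480),interpolation=cv2.INTER_CUBIC)
cv2.imwrite('pics/s8.png',cv2.convertScaleAbs(a,alpha=1.5,beta=-40))
im=env.read_camera('wrist');cv2.imwrite('pics/w8.png',im)
E
```

```text
clock: 11.9
tcp_pos: [0.487, -0.1342, 0.2389]
tool_rot: [-0.0, -0.124, 0.992, -0.0]
wrist_force: [-0.6, -0.1, -3.6]
opening: 0.016
t 11.9 tcp [ 0.487  -0.1342  0.2389] z [-5.e-04 -7.e-04 -1.e+00] yhead 104.27 F [-0.63 -0.06 -3.6 ] M [ 0.02   0.009 -0.015] open 0.016 q6 -2.328 bottom 0.1314
tool shift [ 0.0001 -0.0001  0.0089] ax ay [-0.006 -0.007 -0.   ]
```

View pics/s8.png

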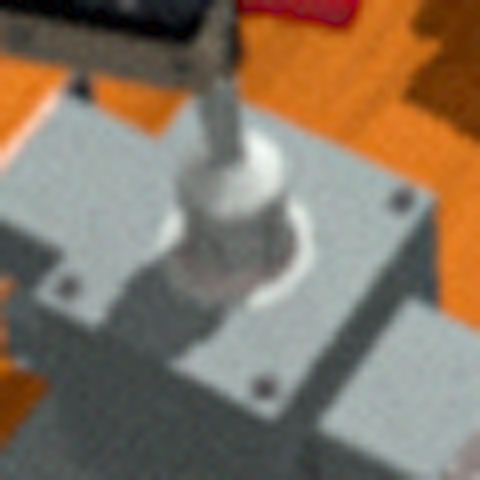

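View pics/w8.png

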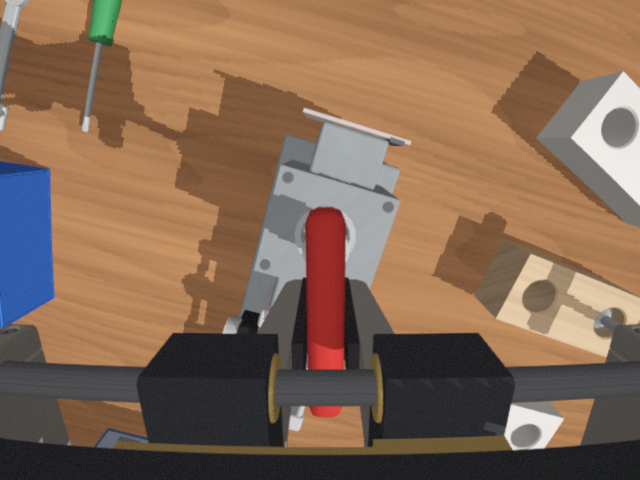

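```bash
python3 -m jog '[{"dx":0,"dy":0,"dz":0.002,"ax":0,"ay":0,"az":0,"hand":0},{"dx":0,"dy":0,"dz":0.002,"ax":0,"ay":0,"az":0,"hand":0},{"dx":0,"dy":0,"dz":0.002,"ax":0,"ay":0,"az":0,"hand":0},{"dx":0,"dy":0,"dz":0.002,"ax":0,"ay":0,"az":0,"hand":0},{"dx":0,"dy":0,"dz":0.002,"ax":0,"ay":0,"az":0,"hand":0},{"dx":0,"dy":0,"dz":0.002,"ax":0,"ay":0,"az":0,"hand":0},{"dx":0,"dy":0,"dz":0.002,"ax":0,"ay":0,"az":0,"hand":0},{"dx":0,"dy":0,"dz":0.001,"ax":0,"ay":0,"az":0,"hand":0},{"dx":0,"dy":0,"dz":0,"ax":0,"ay":0,"az":0,"hand":0},{"dx":0,"dy":0,"dz":0,"ax":0,"ay":0,"az":0,"hand":0}]';python3 go.py .4870 -.1344 .20
```

```text
clock: 13.0
tcp_pos: [0.4869, -0.1342, 0.2223]
tool_rot: [-0.001, -0.124, 0.992, -0.0]
wrist_force: [-0.7, 0.7, -2.9]
opening: 0.0159
t 13.0 tcp [ 0.4869 -0.1342  0.2223] z [-1.1e-03 -5.0e-04 -1.0e+00] yhead 104.27 F [-0.69  0.67 -2.88] M [ 0.041 -0.003 -0.025] open 0.0159 q6 -2.328 bottom 0.1148
tool shift [-0.0001 -0.0003  0.0223] ax ay [-0.002 -0.011 -0.   ]
```

```bash
python3 -m jog '[{"dx":0,"dy":0,"dz":0.004,"ax":0,"ay":0,"az":0,"hand":0},{"dx":0,"dy":0,"dz":0.005,"ax":0,"ay":0,"az":0,"hand":0},{"dx":0,"dy":0,"dz":0.006,"ax":0,"ay":0,"az":0,"hand":0},{"dx":0,"dy":0,"dz":0.006,"ax":0,"ay":0,"az":0,"hand":0},{"dx":0,"dy":0,"dz":0.006,"ax":0,"ay":0,"az":0,"hand":0},{"dx":0,"dy":0,"dz":0.006,"ax":0,"ay":0,"az":0,"hand":0},{"dx":0,"dy":0,"dz":0.005,"ax":0,"ay":0,"az":0,"hand":0},{"dx":0,"dy":0,"dz":0.003,"ax":0,"ay":0,"az":0,"hand":0},{"dx":0,"dy":0,"dz":0,"ax":0,"ay":0,"az":0,"hand":0},{"dx":0,"dy":0,"dz":0,"ax":0,"ay":0,"az":0,"hand":0}]';python3 go.py .4870 -.1344 .16
```

```text
clock: 14.0
tcp_pos: [0.4864, -0.134, 0.1769]
tool_rot: [-0.001, -0.124, 0.992, 0.0]
wrist_force: [0.2, -0.5, -3.7]
opening: 0.0157
t 14.0 tcp [ 0.4864 -0.134   0.1769] z [-2.2e-03  1.0e-04 -1.0e+00] yhead 104.27 F [ 0.24 -0.48 -3.73] M [ 0.062 -0.035 -0.001] open 0.0157 q6 -2.328 bottom 0.0694
tool shift [-0.0005 -0.0005  0.0169] ax ay [ 0.007 -0.02  -0.   ]
```

Next, slow 2 mm rows down onto the bevel and over the hex, with the lateral drift corrected.

```bash
python3 -m jog '[{"dx":-0.0005,"dy":-0.0004,"dz":0.002,"ax":0,"ay":-0.02,"az":0,"hand":0},{"dx":0,"dy":0,"dz":0.002,"ax":0,"ay":0,"az":0,"hand":0},{"dx":0,"dy":0,"dz":0.002,"ax":0,"ay":0,"az":0,"hand":0},{"dx":0,"dy":0,"dz":0.002,"ax":0,"ay":0,"az":0,"hand":0},{"dx":0,"dy":0,"dz":0.002,"ax":0,"ay":0,"az":0,"hand":0},{"dx":0,"dy":0,"dz":0.002,"ax":0,"ay":0,"az":0,"hand":0},{"dx":0,"dy":0,"dz":0.002,"ax":0,"ay":0,"az":0,"hand":0},{"dx":0,"dy":0,"dz":0.002,"ax":0,"ay":0,"az":0,"hand":0},{"dx":0,"dy":0,"dz":0.002,"ax":0,"ay":0,"az":0,"hand":0},{"dx":0,"dy":0,"dz":0,"ax":0,"ay":0,"az":0,"hand":0}]';python3 go.py .4870 -.1344 .1455
```

```text
clock: 15.0
tcp_pos: [0.4876, -0.1345, 0.1581]
tool_rot: [0.001, -0.124, 0.992, -0.0]
wrist_force: [0.3, -0.3, -3.8]
opening: 0.0158
t 15.0 tcp [ 0.4876 -0.1345  0.1581] z [ 1.4e-03 -1.0e-04 -1.0e+00] yhead 104.27 F [ 0.29 -0.26 -3.79] M [ 0.015  0.022 -0.033] open 0.0158 q6 -2.329 bottom 0.0506
tool shift [0.0006 0.0003 0.0126] ax ay [-0.004  0.013 -0.   ]
```

```bash
python3 -m jog '[{"dx":0.0006,"dy":0.0003,"dz":0.001,"ax":0,"ay":0.01,"az":0,"hand":0},{"dx":0,"dy":0,"dz":0.001,"ax":0,"ay":0,"az":0,"hand":0},{"dx":0,"dy":0,"dz":0.001,"ax":0,"ay":0,"az":0,"hand":0},{"dx":0,"dy":0,"dz":0.001,"ax":0,"ay":0,"az":0,"hand":0},{"dx":0,"dy":0,"dz":0.001,"ax":0,"ay":0,"az":0,"hand":0},{"dx":0,"dy":0,"dz":0.001,"ax":0,"ay":0,"az":0,"hand":0},{"dx":0,"dy":0,"dz":0.001,"ax":0,"ay":0,"az":0,"hand":0},{"dx":0,"dy":0,"dz":0.001,"ax":0,"ay":0,"az":0,"hand":0},{"dx":0,"dy":0,"dz":0,"ax":0,"ay":0,"az":0,"hand":0},{"dx":0,"dy":0,"dz":0,"ax":0,"ay":0,"az":0,"hand":0}]';python3 go.py .4870 -.1344 .1455
```

```text
clock: 16.0
tcp_pos: [0.4869, -0.1345, 0.1495]
tool_rot: [0.0, -0.124, 0.992, -0.0]
wrist_force: [-0.1, 0.9, -3.6]
opening: 0.0156
t 16.0 tcp [ 0.4869 -0.1345  0.1495] z [ 4.e-04 -5.e-04 -1.e+00] yhead 104.27 F [-0.09  0.85 -3.58] M [0.096 0.065 0.002] open 0.0156 q6 -2.329 bottom 0.042
tool shift [-0.0001  0.0001  0.004 ] ax ay [-0.006  0.002  0.   ]
```

```bash
python3 -m jog '[{"dx":0,"dy":0,"dz":0.001,"ax":0,"ay":0,"az":0,"hand":0},{"dx":0,"dy":0,"dz":0.001,"ax":0,"ay":0,"az":0,"hand":0},{"dx":0,"dy":0,"dz":0.0005,"ax":0,"ay":0,"az":0,"hand":0},{"dx":0,"dy":0,"dz":0,"ax":0,"ay":0,"az":0,"hand":0},{"dx":0,"dy":0,"dz":0,"ax":0,"ay":0,"az":0.4,"hand":0},{"dx":0,"dy":0,"dz":0,"ax":0,"ay":0,"az":0.4,"hand":0},{"dx":0,"dy":0,"dz":0,"ax":0,"ay":0,"az":0.4,"hand":0},{"dx":0,"dy":0,"dz":0,"ax":0,"ay":0,"az":0.4,"hand":0},{"dx":0,"dy":0,"dz":0,"ax":0,"ay":0,"az":0.4,"hand":0},{"dx":0,"dy":0,"dz":0,"ax":0,"ay":0,"az":0,"hand":0}]';python3 go.py .4870 -.1344 .1455
```

```text
clock: 17.0
tcp_pos: [0.4865, -0.1349, 0.1467]
tool_rot: [-0.0, -0.016, 1.0, -0.001]
wrist_force: [-0.8, -0.4, -2.6]
opening: 0.016
t 17.0 tcp [ 0.4865 -0.1349  0.1467] z [-9.0e-04 -1.6e-03 -1.0e+00] yhead 91.86 F [-0.84 -0.35 -2.61] M [0.019 0.064 0.073] open 0.016 q6 -2.112 bottom 0.0392
tool shift [-0.0006  0.0005  0.0012] ax ay [-0.015 -0.009  0.   ]
```

```bash
python3 -m jog '[{"dx":-0.0002,"dy":-0.0001,"dz":0,"ax":0,"ay":0,"az":0.4,"hand":0},{"dx":-0.0002,"dy":-0.0001,"dz":0,"ax":0,"ay":0,"az":0.5,"hand":0},{"dx":0,"dy":-0.0001,"dz":0,"ax":0,"ay":0,"az":0.5,"hand":0},{"dx":0,"dy":-0.0001,"dz":0,"ax":0,"ay":0,"az":0.5,"hand":0},{"dx":0,"dy":-0.0001,"dz":0,"ax":0,"ay":0,"az":0.5,"hand":0},{"dx":0,"dy":0,"dz":0,"ax":0,"ay":0,"az":0.4,"hand":0},{"dx":0,"dy":0,"dz":0,"ax":0,"ay":0,"az":0,"hand":0},{"dx":0,"dy":0,"dz":0,"ax":0,"ay":0,"az":0,"hand":0},{"dx":0,"dy":0,"dz":0,"ax":0,"ay":0,"az":0,"hand":0},{"dx":0,"dy":0,"dz":0,"ax":0,"ay":0,"az":0,"hand":0}]';python3 go.py .4869 -.1355 .1465
```

```text
clock: 18.0
tcp_pos: [0.4865, -0.1353, 0.1467]
tool_rot: [-0.001, 0.129, 0.992, -0.001]
wrist_force: [-0.1, -0.4, -3.0]
opening: 0.0156
t 18.0 tcp [ 0.4865 -0.1353  0.1467] z [-0.0019 -0.0019 -1.    ] yhead 75.15 F [-0.1  -0.37 -3.04] M [-0.003  0.041  0.044] open 0.0156 q6 -1.82 bottom 0.0392
tool shift [-0.0004 -0.0001  0.0002] ax ay [-0.022 -0.013 -0.   ]
```

```bash
python3 -m jog '[{"dx":-0.0002,"dy":-0.0001,"dz":0,"ax":-0.02,"ay":-0.01,"az":0.2,"hand":0},{"dx":-0.0001,"dy":-0.0001,"dz":0,"ax":0,"ay":0,"az":0.2,"hand":0},{"dx":0,"dy":0,"dz":0,"ax":0,"ay":0,"az":0.2,"hand":0},{"dx":0,"dy":0,"dz":0,"ax":0,"ay":0,"az":0.2,"hand":0},{"dx":0,"dy":0,"dz":0,"ax":0,"ay":0,"az":0.2,"hand":0},{"dx":0,"dy":0,"dz":0,"ax":0,"ay":0,"az":0.2,"hand":0},{"dx":0,"dy":0,"dz":0,"ax":0,"ay":0,"az":0.2,"hand":0},{"dx":0,"dy":0,"dz":0,"ax":0,"ay":0,"az":0.2,"hand":0},{"dx":0,"dy":0,"dz":0,"ax":0,"ay":0,"az":0.2,"hand":0},{"dx":0,"dy":0,"dz":0,"ax":0,"ay":0,"az":0.2,"hand":0}]';python3 go.py .4867 -.1359 .1465
```

```text
clock: 19.0
tcp_pos: [0.4865, -0.1358, 0.1467]
tool_rot: [-0.0, 0.24, 0.971, -0.0]
wrist_force: [-0.7, 0.7, -2.4]
opening: 0.0159
t 19.0 tcp [ 0.4865 -0.1358  0.1467] z [-1.e-03 -4.e-04 -1.e+00] yhead 62.21 F [-0.68  0.67 -2.43] M [-0.081  0.084  0.131] open 0.0159 q6 -1.597 bottom 0.0392
tool shift [-0.0002 -0.      0.0002] ax ay [-0.008 -0.007 -0.   ]
```

```bash
python3 -m jog '[{"dx":-0.0001,"dy":-0.0001,"dz":0,"ax":0,"ay":0,"az":0.1,"hand":0},{"dx":-0.0001,"dy":-0.0001,"dz":0,"ax":0,"ay":0,"az":0.1,"hand":0},{"dx":0,"dy":0,"dz":0,"ax":0,"ay":0,"az":0.1,"hand":0},{"dx":0,"dy":0,"dz":0,"ax":0,"ay":0,"az":0.1,"hand":0},{"dx":0,"dy":0,"dz":0,"ax":0,"ay":0,"az":0.1,"hand":0},{"dx":0,"dy":0,"dz":0,"ax":0,"ay":0,"az":0.1,"hand":0},{"dx":0,"dy":0,"dz":0,"ax":0,"ay":0,"az":0.1,"hand":0},{"dx":0,"dy":0,"dz":0,"ax":0,"ay":0,"az":0.1,"hand":0},{"dx":0,"dy":0,"dz":0,"ax":0,"ay":0,"az":0.1,"hand":0},{"dx":0,"dy":0,"dz":0,"ax":0,"ay":0,"az":0.1,"hand":0}]';python3 go.py .4866 -.1361 .1465
```

```text
clock: 20.0
tcp_pos: [0.4865, -0.136, 0.1467]
tool_rot: [-0.001, 0.295, 0.955, -0.0]
wrist_force: [-1.1, -0.0, -3.5]
opening: 0.0159
t 20.0 tcp [ 0.4865 -0.136   0.1467] z [-1.4e-03 -2.0e-04 -1.0e+00] yhead 55.65 F [-1.06 -0.01 -3.48] M [-0.122  0.149  0.145] open 0.0159 q6 -1.483 bottom 0.0392
tool shift [-0.0002 -0.      0.0002] ax ay [-0.009 -0.01  -0.   ]
```

```bash
python3 -m jog '[{"dx":-0.0001,"dy":-0.0001,"dz":0,"ax":0,"ay":0,"az":0.08,"hand":0},{"dx":-0.0001,"dy":0,"dz":0,"ax":0,"ay":0,"az":0.08,"hand":0},{"dx":0,"dy":0,"dz":0,"ax":0,"ay":0,"az":0.08,"hand":0},{"dx":0,"dy":0,"dz":0,"ax":0,"ay":0,"az":0.08,"hand":0},{"dx":0,"dy":0,"dz":0,"ax":0,"ay":0,"az":0.08,"hand":0},{"dx":0,"dy":0,"dz":0,"ax":0,"ay":0,"az":0.08,"hand":0},{"dx":0,"dy":0,"dz":0,"ax":0,"ay":0,"az":0.08,"hand":0},{"dx":0,"dy":0,"dz":0,"ax":0,"ay":0,"az":0.08,"hand":0},{"dx":0,"dy":0,"dz":0,"ax":0,"ay":0,"az":0.08,"hand":0},{"dx":0,"dy":0,"dz":0,"ax":0,"ay":0,"az":0.08,"hand":0}]';python3 go.py .4866 -.1361 .1465
```

```text
clock: 21.0
tcp_pos: [0.4865, -0.1361, 0.1467]
tool_rot: [-0.001, 0.338, 0.941, -0.0]
wrist_force: [-1.2, -0.4, -3.5]
opening: 0.0158
t 21.0 tcp [ 0.4865 -0.1361  0.1467] z [-1.7e-03 -3.0e-04 -1.0e+00] yhead 50.47 F [-1.16 -0.45 -3.5 ] M [-0.092  0.2    0.285] open 0.0158 q6 -1.392 bottom 0.0392
tool shift [-0.0001  0.0001  0.0002] ax ay [-0.012 -0.01  -0.   ]
```

```bash
python3 -m jog '[{"dx":0,"dy":0,"dz":0,"ax":0,"ay":0,"az":0,"hand":0},{"dx":0,"dy":0,"dz":0,"ax":0,"ay":0,"az":0,"hand":0},{"dx":0,"dy":0,"dz":0,"ax":0,"ay":0,"az":0,"hand":0},{"dx":0,"dy":0,"dz":0,"ax":0,"ay":0,"az":0,"hand":0},{"dx":0,"dy":0,"dz":0,"ax":0,"ay":0,"az":0,"hand":0},{"dx":0,"dy":0,"dz":0,"ax":0,"ay":0,"az":0,"hand":0},{"dx":0,"dy":0,"dz":0,"ax":0,"ay":0,"az":0,"hand":0},{"dx":0,"dy":0,"dz":0,"ax":0,"ay":0,"az":0,"hand":0},{"dx":0,"dy":0,"dz":0,"ax":0,"ay":0,"az":0.05,"hand":0},{"dx":0,"dy":0,"dz":0,"ax":0,"ay":0,"az":0.05,"hand":0}]';python3 go.py .4866 -.1361 .1465
```

```text
clock: 22.0
tcp_pos: [0.4865, -0.1362, 0.1467]
tool_rot: [-0.001, 0.343, 0.939, -0.0]
wrist_force: [0.0, 0.1, -3.6]
opening: 0.0155
t 22.0 tcp [ 0.4865 -0.1362  0.1467] z [-1.7e-03 -4.0e-04 -1.0e+00] yhead 49.83 F [ 0.05  0.12 -3.61] M [-0.07   0.189  0.314] open 0.0155 q6 -1.381 bottom 0.0392
tool shift [-0.      0.0001  0.0002] ax ay [-0.013 -0.01   0.   ]
```

```bash
python3 -m jog '[{"dx":0,"dy":0,"dz":0,"ax":0,"ay":0,"az":0.05,"hand":0},{"dx":0,"dy":0,"dz":0,"ax":0,"ay":0,"az":0,"hand":0},{"dx":0,"dy":0,"dz":0,"ax":0,"ay":0,"az":0,"hand":0},{"dx":0,"dy":0,"dz":0,"ax":0,"ay":0,"az":0,"hand":0},{"dx":0,"dy":0,"dz":0,"ax":0,"ay":0,"az":0,"hand":0},{"dx":0,"dy":0,"dz":0,"ax":0,"ay":0,"az":0,"hand":0},{"dx":0,"dy":0,"dz":0,"ax":0,"ay":0,"az":0,"hand":0},{"dx":0,"dy":0,"dz":0,"ax":0,"ay":0,"az":0,"hand":0},{"dx":0,"dy":0,"dz":0,"ax":0,"ay":0,"az":0,"hand":0},{"dx":0,"dy":0,"dz":0,"ax":0,"ay":0,"az":0,"hand":0}]';python3 go.py .4866 -.1361 .1465
```

```text
clock: 23.0
tcp_pos: [0.4865, -0.1362, 0.1467]
tool_rot: [-0.001, 0.346, 0.938, -0.001]
wrist_force: [0.1, -0.2, -2.3]
opening: 0.0158
t 23.0 tcp [ 0.4865 -0.1362  0.1467] z [-1.7e-03 -5.0e-04 -1.0e+00] yhead 49.5 F [ 0.14 -0.21 -2.28] M [-0.11   0.239  0.378] open 0.0158 q6 -1.375 bottom 0.0392
tool shift [-0.0001  0.0001  0.0002] ax ay [-0.014 -0.01   0.   ]
```

```bash
python3 -m jog '[{"dx":0,"dy":0,"dz":0,"ax":0,"ay":0,"az":-0.2,"hand":0},{"dx":0,"dy":0,"dz":0,"ax":0,"ay":0,"az":-0.2,"hand":0},{"dx":0,"dy":0,"dz":0,"ax":0,"ay":0,"az":-0.2,"hand":0},{"dx":0,"dy":0,"dz":0,"ax":0,"ay":0,"az":0,"hand":0},{"dx":0,"dy":0,"dz":0,"ax":0,"ay":0,"az":0,"hand":0},{"dx":0,"dy":0,"dz":-0.003,"ax":0,"ay":0,"az":0,"hand":0},{"dx":0,"dy":0,"dz":-0.004,"ax":0,"ay":0,"az":0,"hand":0},{"dx":0,"dy":0,"dz":-0.005,"ax":0,"ay":0,"az":0,"hand":0},{"dx":0,"dy":0,"dz":-0.005,"ax":0,"ay":0,"az":0,"hand":0},{"dx":0,"dy":0,"dz":-0.003,"ax":0,"ay":0,"az":0,"hand":0}]';python3 go.py .4866 -.1360 .20
```

```text
clock: 24.0
tcp_pos: [0.4869, -0.1361, 0.1679]
tool_rot: [-0.0, 0.315, 0.949, 0.0]
wrist_force: [0.4, 0.3, -3.6]
opening: 0.016
t 24.0 tcp [ 0.4869 -0.1361  0.1679] z [-3.e-04  2.e-04 -1.e+00] yhead 53.27 F [ 0.45  0.3  -3.55] M [-0.015  0.028  0.068] open 0.016 q6 -1.442 bottom 0.0604
tool shift [ 0.0004 -0.0001 -0.0321] ax ay [-0.    -0.004  0.   ]
```

```bash
python3 -m jog '[{"dx":0.0002,"dy":0,"dz":-0.006,"ax":0,"ay":0,"az":0,"hand":0},{"dx":0,"dy":0,"dz":-0.009,"ax":0,"ay":0,"az":0,"hand":0},{"dx":0,"dy":0,"dz":-0.009,"ax":0,"ay":0,"az":0,"hand":0},{"dx":0,"dy":0,"dz":-0.009,"ax":0,"ay":0,"az":0,"hand":0},{"dx":0,"dy":0,"dz":-0.009,"ax":0,"ay":0,"az":0,"hand":0},{"dx":0,"dy":0,"dz":-0.009,"ax":0,"ay":0,"az":0,"hand":0},{"dx":0,"dy":0,"dz":-0.01,"ax":0,"ay":0,"az":0,"hand":0},{"dx":0,"dy":0,"dz":-0.012,"ax":0,"ay":0,"az":0,"hand":0},{"dx":0,"dy":0,"dz":-0.012,"ax":0,"ay":0,"az":0,"hand":0},{"dx":0,"dy":0,"dz":-0.01,"ax":0,"ay":0,"az":0,"hand":0}]';python3 go.py .505 .1135 .26
```

```text
clock: 25.0
tcp_pos: [0.4869, -0.1359, 0.2723]
tool_rot: [0.001, 0.315, 0.949, 0.0]
wrist_force: [-0.1, 1.0, -2.9]
opening: 0.0161
t 25.0 tcp [ 0.4869 -0.1359  0.2723] z [ 1.1e-03 -2.0e-04 -1.0e+00] yhead 53.27 F [-0.14  1.02 -2.94] M [ 0.004 -0.066  0.007] open 0.0161 q6 -1.442 bottom 0.1648
tool shift [0.1346 0.2107 0.0123] ax ay [ 0.005  0.009 -0.   ]
```

```bash
python3 -m jog '[{"dx":0.010,"dy":0.027,"dz":0.002,"ax":0,"ay":0,"az":-0.9,"hand":0},{"dx":0.0075,"dy":0.028,"dz":0.002,"ax":0,"ay":0,"az":-0.9,"hand":0},{"dx":0.005,"dy":0.0285,"dz":0.002,"ax":0,"ay":0,"az":-0.9,"hand":0},{"dx":0.002,"dy":0.029,"dz":0.002,"ax":0,"ay":0,"az":-0.9,"hand":0},{"dx":-0.0005,"dy":0.029,"dz":0.002,"ax":0,"ay":0,"az":-0.9,"hand":0},{"dx":-0.003,"dy":0.029,"dz":0,"ax":0,"ay":0,"az":-0.9,"hand":0},{"dx":-0.006,"dy":0.028,"dz":0,"ax":0,"ay":0,"az":-0.5,"hand":0},{"dx":-0.008,"dy":0.028,"dz":0,"ax":0,"ay":0,"az":0,"hand":0},{"dx":-0.008,"dy":0.015,"dz":0,"ax":0,"ay":0,"az":0,"hand":0},{"dx":-0.004,"dy":0.005,"dz":0,"ax":0,"ay":0,"az":0,"hand":0}]';python3 go.py .56 .1135 .26
```

```text
clock: 26.0
tcp_pos: [0.5662, 0.1146, 0.2698]
tool_rot: [0.004, 0.0, 1.0, -0.002]
wrist_force: [-0.3, -1.0, -3.8]
opening: 0.016
t 26.0 tcp [0.5662 0.1146 0.2698] z [ 0.0074 -0.0036 -1.    ] yhead 89.98 F [-0.32 -0.97 -3.76] M [0.086 0.097 0.02 ] open 0.016 q6 -1.578 bottom 0.1623
tool shift [ 0.0063 -0.001   0.0098] ax ay [-0.034  0.071 -0.   ]
```

```bash
python3 -m jog '[{"dx":0.002,"dy":-0.001,"dz":0.005,"ax":-0.03,"ay":0.07,"az":0,"hand":0},{"dx":0,"dy":0,"dz":0.005,"ax":0,"ay":0,"az":0,"hand":0},{"dx":0,"dy":0,"dz":0,"ax":0,"ay":0,"az":0,"hand":0},{"dx":0,"dy":0,"dz":0,"ax":0,"ay":0,"az":0,"hand":0},{"dx":0,"dy":0,"dz":0,"ax":0,"ay":0,"az":0,"hand":0},{"dx":0,"dy":0,"dz":0,"ax":0,"ay":0,"az":0,"hand":0},{"dx":0,"dy":0,"dz":0,"ax":0,"ay":0,"az":0,"hand":0},{"dx":0,"dy":0,"dz":0,"ax":0,"ay":0,"az":0,"hand":0},{"dx":0,"dy":0,"dz":0,"ax":0,"ay":0,"az":0,"hand":0},{"dx":0,"dy":0,"dz":0,"ax":0,"ay":0,"az":0,"hand":0}]';python3 go.py .56 .1135 .26; python3 - <<'E'
from meas import *
cal=env.calibration('wrist'); np.save('pics/w9cal.npy',cal,allow_pickle=True); im=env.read_camera('wrist'); cv2.imwrite('pics/w9.png',im)
for r in env.landmark_of('wrist','stand_hole0')[:4]:
    px=np.array(r['xy'])*[640,480]; print(round(r['score'],2),px.round(1),atz(cal,px,.062).round(4))
px=proj(cal,[.511,.113,.062])[0]; x0,y0=(px-40).astype(int); print(x0,y0)
cv2.imwrite('pics/w9c.png',cv2.resize(im[y0:y0+80,x0:x0+80],(560,560),interpolation=cv2.INTER_CUBIC))
for a,b in((200,216),(408,424)): print(a,im[a:b,322:330].mean(1)[:,1].astype(int))
E
```

```text
clock: 27.0
tcp_pos: [0.5636, 0.11, 0.2595]
tool_rot: [-0.001, 0.002, 1.0, -0.001]
wrist_force: [0.2, -0.3, -3.0]
opening: 0.0156
t 27.0 tcp [0.5636 0.11   0.2595] z [-0.0014 -0.0017 -1.    ] yhead 89.78 F [ 0.25 -0.27 -3.01] M [ 0.064 -0.045  0.006] open 0.0156 q6 -1.583 bottom 0.152
tool shift [ 0.0037  0.0035 -0.0005] ax ay [-0.016 -0.014 -0.   ]
0.94 [327.7 167.8] [0.5116 0.1112 0.062 ]
0.93 [437.5   2.9] [0.357  0.2151 0.062 ]
0.9 [424.2 173.1] [0.5169 0.2106 0.062 ]
0.56 [385.9 329.5] [0.6961 0.1786 0.062 ]
289 127
200 [187 192 190 189 182 153 106  56  31  29  30  29  30  30  33  32]
408 [56 57 56 55 57 57 54 52 55 66 79 83 77 77 77 78]
```

View pics/w9.png

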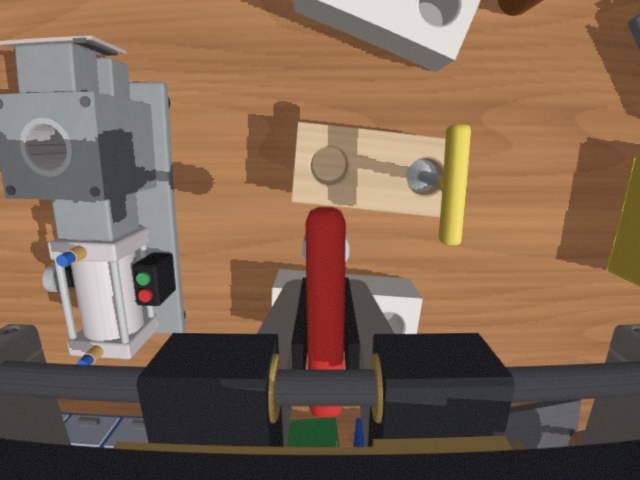

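View pics/w9c.png

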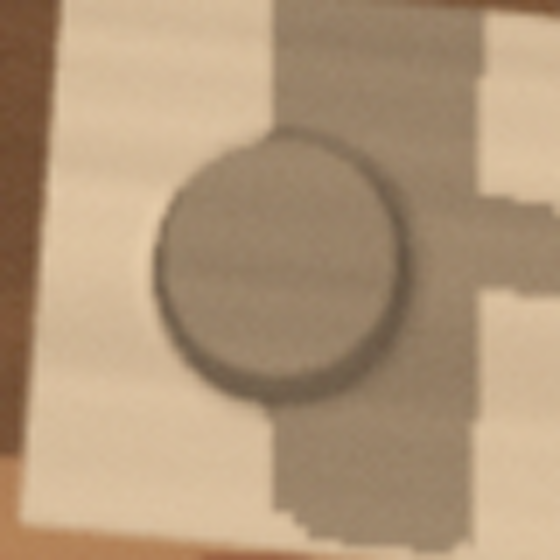

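```bash
python3 - <<'E'
from meas import *
cal=np.load('pics/w9cal.npy',allow_pickle=True).item()
p=atz(cal,(328.9,164.6),.062); print(p)
h=np.radians(89.8); tx=np.array([-np.sin(h),np.cos(h)]); ty=np.array([np.cos(h),np.sin(h)])
T=p[:2]-.0021*tx+.00125*ty; print(T)
E
```

```text
[0.50838767 0.11249934 0.062     ]
[0.51049202 0.113742  ]
```

```bash
python3 -m jog '[{"dx":0.012,"dy":0.001,"dz":0.005,"ax":-0.015,"ay":-0.015,"az":0,"hand":0},{"dx":0.014,"dy":0.001,"dz":0.01,"ax":0,"ay":0,"az":0,"hand":0},{"dx":0.014,"dy":0.001,"dz":0.012,"ax":0,"ay":0,"az":0,"hand":0},{"dx":0.012,"dy":0,"dz":0.012,"ax":0,"ay":0,"az":0,"hand":0},{"dx":0,"dy":0,"dz":0.012,"ax":0,"ay":0,"az":0,"hand":0},{"dx":0,"dy":0,"dz":0.01,"ax":0,"ay":0,"az":0,"hand":0},{"dx":0,"dy":0,"dz":0.004,"ax":0,"ay":0,"az":0,"hand":0},{"dx":0,"dy":0,"dz":0,"ax":0,"ay":0,"az":0,"hand":0},{"dx":0,"dy":0,"dz":0,"ax":0,"ay":0,"az":0,"hand":0},{"dx":0,"dy":0,"dz":0,"ax":0,"ay":0,"az":0,"hand":0}]';python3 go.py .5108 .1135 .18
```

```text
clock: 28.1
tcp_pos: [0.5133, 0.1132, 0.193]
tool_rot: [0.003, 0.002, 1.0, -0.0]
wrist_force: [-0.1, -0.0, -4.1]
opening: 0.0158
t 28.1 tcp [0.5133 0.1132 0.193 ] z [ 5.2e-03 -2.0e-04 -1.0e+00] yhead 89.77 F [-0.06 -0.03 -4.11] M [ 0.044 -0.008 -0.058] open 0.0158 q6 -1.58 bottom 0.0855
tool shift [0.0026 0.0003 0.013 ] ax ay [-0.001  0.049  0.   ]
```

```bash
python3 -m jog '[{"dx":0.0025,"dy":0.0003,"dz":0.004,"ax":0,"ay":0.05,"az":0,"hand":0},{"dx":0,"dy":0,"dz":0.005,"ax":0,"ay":0,"az":0,"hand":0},{"dx":0,"dy":0,"dz":0.004,"ax":0,"ay":0,"az":0,"hand":0},{"dx":0,"dy":0,"dz":0,"ax":0,"ay":0,"az":0,"hand":0},{"dx":0,"dy":0,"dz":0,"ax":0,"ay":0,"az":0,"hand":0},{"dx":0,"dy":0,"dz":0,"ax":0,"ay":0,"az":0,"hand":0},{"dx":0,"dy":0,"dz":0,"ax":0,"ay":0,"az":0,"hand":0},{"dx":0,"dy":0,"dz":0,"ax":0,"ay":0,"az":0,"hand":0},{"dx":0,"dy":0,"dz":0,"ax":0,"ay":0,"az":0,"hand":0},{"dx":0,"dy":0,"dz":0,"ax":0,"ay":0,"az":0,"hand":0}]';python3 go.py .5108 .1135 .165
```

```text
clock: 29.1
tcp_pos: [0.5118, 0.1134, 0.1803]
tool_rot: [0.001, 0.002, 1.0, -0.0]
wrist_force: [1.1, -0.2, -3.4]
opening: 0.0157
t 29.1 tcp [0.5118 0.1134 0.1803] z [ 2.2e-03 -2.0e-04 -1.0e+00] yhead 89.77 F [ 1.11 -0.2  -3.39] M [ 0.062  0.019 -0.037] open 0.0157 q6 -1.579 bottom 0.0728
tool shift [0.0011 0.0001 0.0153] ax ay [-0.002  0.021  0.   ]
```

```bash
python3 -m jog '[{"dx":0.001,"dy":0,"dz":0.002,"ax":0,"ay":0.02,"az":0,"hand":0},{"dx":0,"dy":0,"dz":0.002,"ax":0,"ay":0,"az":0,"hand":0},{"dx":0,"dy":0,"dz":0.002,"ax":0,"ay":0,"az":0,"hand":0},{"dx":0,"dy":0,"dz":0.002,"ax":0,"ay":0,"az":0,"hand":0},{"dx":0,"dy":0,"dz":0.002,"ax":0,"ay":0,"az":0,"hand":0},{"dx":0,"dy":0,"dz":0.002,"ax":0,"ay":0,"az":0,"hand":0},{"dx":0,"dy":0,"dz":0.002,"ax":0,"ay":0,"az":0,"hand":0},{"dx":0,"dy":0,"dz":0.002,"ax":0,"ay":0,"az":0,"hand":0},{"dx":0,"dy":0,"dz":0.002,"ax":0,"ay":0,"az":0,"hand":0},{"dx":0,"dy":0,"dz":0.001,"ax":0,"ay":0,"az":0,"hand":0}]';python3 go.py .5108 .1135 .1185
```

```text
clock: 30.1
tcp_pos: [0.5106, 0.1135, 0.1595]
tool_rot: [-0.0, 0.002, 1.0, -0.0]
wrist_force: [0.6, -0.8, -3.2]
opening: 0.0158
t 30.1 tcp [0.5106 0.1135 0.1595] z [-4.e-04 -1.e-04 -1.e+00] yhead 89.77 F [ 0.62 -0.84 -3.22] M [0.056 0.036 0.016] open 0.0158 q6 -1.579 bottom 0.052
tool shift [-0.0002  0.      0.041 ] ax ay [-0.001 -0.004  0.   ]
```

In the hole by 10 mm with no contact force. Lowering the rest of the way.

```bash
python3 -m jog '[{"dx":0,"dy":0,"dz":0.005,"ax":0,"ay":0,"az":0,"hand":0},{"dx":0,"dy":0,"dz":0.005,"ax":0,"ay":0,"az":0,"hand":0},{"dx":0,"dy":0,"dz":0.005,"ax":0,"ay":0,"az":0,"hand":0},{"dx":0,"dy":0,"dz":0.005,"ax":0,"ay":0,"az":0,"hand":0},{"dx":0,"dy":0,"dz":0.005,"ax":0,"ay":0,"az":0,"hand":0},{"dx":0,"dy":0,"dz":0.004,"ax":0,"ay":0,"az":0,"hand":0},{"dx":0,"dy":0,"dz":0.003,"ax":0,"ay":0,"az":0,"hand":0},{"dx":0,"dy":0,"dz":0.002,"ax":0,"ay":0,"az":0,"hand":0},{"dx":0,"dy":0,"dz":0.001,"ax":0,"ay":0,"az":0,"hand":0},{"dx":0,"dy":0,"dz":0,"ax":0,"ay":0,"az":0,"hand":0}]';python3 go.py .5108 .1135 .1177
```

```text
clock: 31.1
tcp_pos: [0.5103, 0.1135, 0.1208]
tool_rot: [-0.001, 0.002, 1.0, -0.0]
wrist_force: [0.6, 0.8, -3.7]
opening: 0.0161
t 31.1 tcp [0.5103 0.1135 0.1208] z [-1.3e-03 -1.0e-04 -1.0e+00] yhead 89.76 F [ 0.62  0.81 -3.71] M [0.083 0.055 0.063] open 0.0161 q6 -1.579 bottom 0.0133
tool shift [-0.0005  0.      0.0031] ax ay [-0.001 -0.012  0.   ]
```

```bash
python3 -m jog '[{"dx":0,"dy":0,"dz":0.001,"ax":0,"ay":0,"az":0,"hand":0},{"dx":0,"dy":0,"dz":0.001,"ax":0,"ay":0,"az":0,"hand":0},{"dx":0,"dy":0,"dz":0.001,"ax":0,"ay":0,"az":0,"hand":0},{"dx":0,"dy":0,"dz":0.0,"ax":0,"ay":0,"az":0,"hand":0},{"dx":0,"dy":0,"dz":0,"ax":0,"ay":0,"az":0,"hand":0},{"dx":0,"dy":0,"dz":0,"ax":0,"ay":0,"az":0,"hand":0.02},{"dx":0,"dy":0,"dz":0,"ax":0,"ay":0,"az":0,"hand":0.03},{"dx":0,"dy":0,"dz":0,"ax":0,"ay":0,"az":0,"hand":0.05},{"dx":0,"dy":0,"dz":0,"ax":0,"ay":0,"az":0,"hand":0.08},{"dx":0,"dy":0,"dz":0,"ax":0,"ay":0,"az":0,"hand":0.08}]';python3 go.py .5108 .1135 .1177
```

```text
clock: 32.1
tcp_pos: [0.5132, 0.1134, 0.1208]
tool_rot: [0.003, 0.002, 1.0, -0.0]
wrist_force: [0.6, -0.3, 0.6]
opening: 0.0498
t 32.1 tcp [0.5132 0.1134 0.1208] z [ 5.6e-03 -2.0e-04 -1.0e+00] yhead 89.77 F [ 0.59 -0.34  0.62] M [ 0.012  0.069 -0.039] open 0.0498 q6 -1.579 bottom 0.0133
tool shift [0.0024 0.0001 0.0031] ax ay [-0.002  0.053  0.   ]
```

```bash
python3 -m jog '[{"dx":0,"dy":0,"dz":0,"ax":0,"ay":0,"az":0,"hand":0.08},{"dx":0,"dy":0,"dz":0,"ax":0,"ay":0,"az":0,"hand":0.08},{"dx":0,"dy":0,"dz":-0.01,"ax":0,"ay":0,"az":0,"hand":0.08},{"dx":0,"dy":0,"dz":-0.02,"ax":0,"ay":0,"az":0,"hand":0.08},{"dx":0,"dy":0,"dz":-0.03,"ax":0,"ay":0,"az":0,"hand":0.08},{"dx":0,"dy":0,"dz":-0.04,"ax":0,"ay":0,"az":0,"hand":0.08},{"dx":0,"dy":0,"dz":-0.04,"ax":0,"ay":0,"az":0,"hand":0.08},{"dx":-0.02,"dy":-0.03,"dz":-0.02,"ax":0,"ay":0,"az":0,"hand":0.08},{"dx":-0.02,"dy":-0.03,"dz":0,"ax":0,"ay":0,"az":0,"hand":0.08},{"dx":-0.01,"dy":-0.03,"dz":0,"ax":0,"ay":0,"az":0,"hand":0.08}]'
python3 -m jog '[{"dx":0,"dy":-0.01,"dz":0,"ax":0,"ay":0,"az":0,"hand":0.08},{"dx":0,"dy":0,"dz":0,"ax":0,"ay":0,"az":0,"hand":0.08},{"dx":0,"dy":0,"dz":0,"ax":0,"ay":0,"az":0,"hand":0.08},{"dx":0,"dy":0,"dz":0,"ax":0,"ay":0,"az":0,"hand":0.08},{"dx":0,"dy":0,"dz":0,"ax":0,"ay":0,"az":0,"hand":0.08},{"dx":0,"dy":0,"dz":0,"ax":0,"ay":0,"az":0,"hand":0.08},{"dx":0,"dy":0,"dz":0,"ax":0,"ay":0,"az":0,"hand":0.08},{"dx":0,"dy":0,"dz":0,"ax":0,"ay":0,"az":0,"hand":0.08},{"dx":0,"dy":0,"dz":0,"ax":0,"ay":0,"az":0,"hand":0.08},{"dx":0,"dy":0,"dz":0,"ax":0,"ay":0,"az":0,"hand":0.08}]'
python3 - <<'E'
from meas import *
print(env.observe()['wrist_force'])
cal=env.calibration('wrist');im=env.read_camera('wrist'); cv2.imwrite('pics/w10.png',im)
s=env.read_camera('scene'); cv2.imwrite('pics/s10.png',cv2.resize(s[160:355,240:500],(800,600),interpolation=2))
m=redmask(im).astype(np.uint8); g=proj(cal,[.511,.113,.147])[0]
n,l,st,ce=cv2.connectedComponentsWithStats(cv2.morphologyEx(m,cv2.MORPH_CLOSE,np.ones((7,7))))
i=min((k for k in range(1,n) if st[k,4]>60),key=lambda k:np.hypot(*(ce[k]-g)))
for z in (.147,.15,.155): print(z,fitbar(cal,l==i,[.511,.113,0],z))
px=proj(cal,[.485,-.135,.125])[0].astype(int);print(px)
c=im[max(px[1]-40,0):px[1]+40,max(px[0]-40,0):px[0]+40]; cv2.imwrite('pics/n10.png',cv2.resize(c,(480,480),interpolation=2))
E
```

```text
clock: 33.1
tcp_pos: [0.5621, 0.0242, 0.2934]
tool_rot: [0.005, -0.001, 1.0, -0.0]
wrist_force: [0.4, 0.3, -0.7]
opening: 0.0799
clock: 34.1
tcp_pos: [0.5611, 0.0159, 0.2948]
tool_rot: [0.005, -0.002, 1.0, 0.0]
wrist_force: [0.7, 0.0, 0.1]
opening: 0.0799
[0.67636002 0.00135083 0.1252444 ]
0.147 ([np.float64(0.5106803067330289), np.float64(0.11100621707873477), np.float64(0.00266726969721787)], np.float64(0.2862294614315033))
0.15 ([np.float64(0.5106590855272621), np.float64(0.10992561297389924), np.float64(-0.0060297729636032615)], np.float64(0.3108869791030884))
0.155 ([np.float64(0.511392423011377), np.float64(0.1082677432267856), np.float64(-0.0007497550097508246)], np.float64(0.3493887186050415))
[165 142]
```

View pics/w10.png

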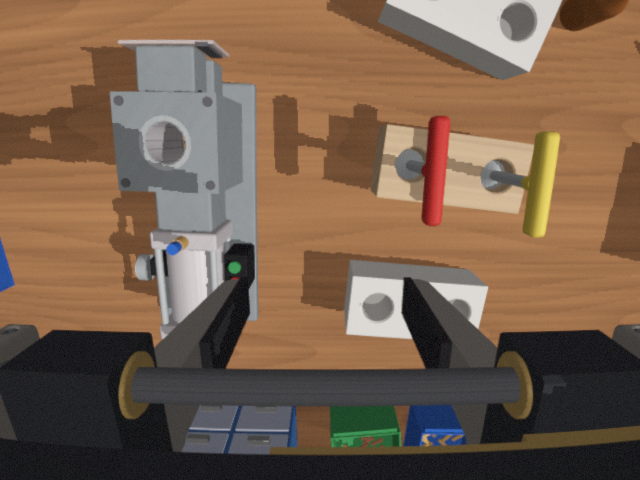

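View pics/s10.png

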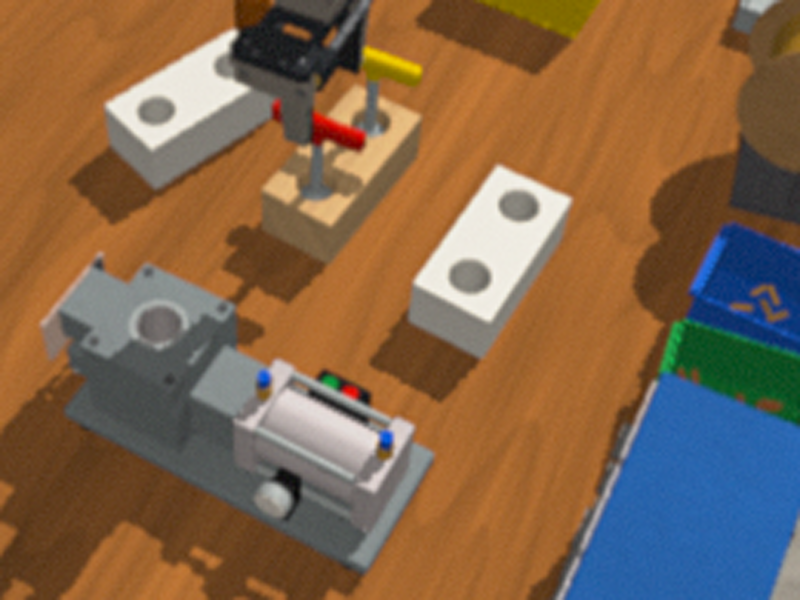

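The driver stands back in its hole, with its handle at the same scene pixels as at the start. There is time to look down the well and check how far the nut turned.

```bash
python3 -m jog '[{"dx":0.002,"dy":-0.02,"dz":0,"ax":0,"ay":0.1,"az":0,"hand":0.08},{"dx":0.004,"dy":-0.03,"dz":0,"ax":0,"ay":0,"az":0,"hand":0.08},{"dx":0.005,"dy":-0.03,"dz":0,"ax":0,"ay":0,"az":0,"hand":0.08},{"dx":0.005,"dy":-0.03,"dz":0,"ax":0,"ay":0,"az":0,"hand":0.08},{"dx":0.004,"dy":-0.03,"dz":0,"ax":0,"ay":0,"az":0,"hand":0.08},{"dx":0,"dy":-0.012,"dz":0,"ax":0,"ay":0,"az":0,"hand":0.08},{"dx":0,"dy":0,"dz":0,"ax":0,"ay":0,"az":0,"hand":0.08},{"dx":0,"dy":0,"dz":0,"ax":0,"ay":0,"az":0,"hand":0.08},{"dx":0,"dy":0,"dz":0,"ax":0,"ay":0,"az":0,"hand":0.08},{"dx":0,"dy":0,"dz":0,"ax":0,"ay":0,"az":0,"hand":0.08}]'
python3 well.py w11 || true
python3 -c "
import cv2;im=cv2.imread('pics/w11.png');cv2.imwrite('pics/n11.png',cv2.resize(im[120:220,280:380],(500,500),interpolation=2))"
```

```text
clock: 35.2
tcp_pos: [0.542, -0.1379, 0.2947]
tool_rot: [-0.0, -0.004, 1.0, 0.001]
wrist_force: [0.5, -0.2, -1.1]
opening: 0.08
[ 0.542  -0.1379  0.2947] [-6.0e-04  2.8e-03 -1.0e+00] 0.017 [ 0.542  -0.1378  0.2947]
[54.32538223 55.2232399 ] [328.03089386 164.34734207] [ 0.4851 -0.1363  0.125 ]
[42.37294388 44.19862747] [328.65187698 164.57448059] [ 0.4853 -0.1357  0.125 ]
nut c [ 0.4856 -0.1364] r 0.0116 0.0134
corner dir deg mod60 4.133912873858652 tool x head 0.4538955094432424Traceback (most recent call last):
  File "well.py", line 24, in <module>
    rm=redmask(im)[240,290:360]; rr=np.where(rm)[0]+290; print('bar cols',rr.min(),rr.max(),'pred y0 col',proj(cal,t+M@[.03,0,-.024]))
                                                                          ~~~~~~^^
    return umr_minimum(a, axis, None, out, keepdims, initial, where)
ValueError: zero-size array to reduction operation minimum which has no identity
```

View pics/n11.png

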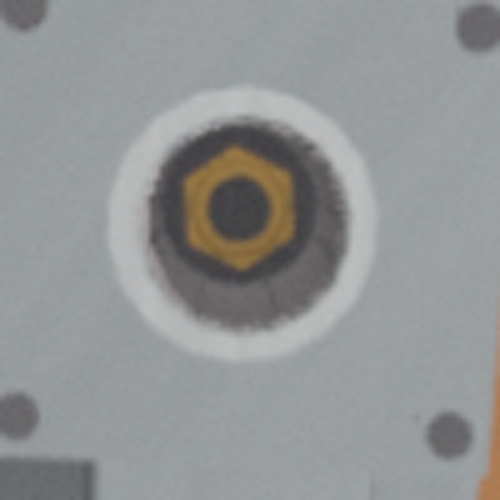

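```bash
python3 -c "
from rig import env
print(env.observe()['wrist_force'],env.hand_in())"
```

```text
the job is handed in; nothing more can be done
[-1.33558228  0.8220993  -0.40603743] None
```

The job is done and handed in at about 35 s of the 64 s allowed. The hand-in gives no verdict, so I don't know how it was judged.

**What I did:** I took the red driver from the stand and lined its socket up with the nut's flats as seen down the well. I lowered it fully over the nut without pressing on it and turned it clockwise until it was tight. I then backed off within the play, drew the driver out and stood it back in its empty hole.

**What the last checks showed:**
- **Nut tight:** the torque was about 0.14 N m while the nut was running. It then rose and held at 0.38 N m, which means the nut is up against its seat; its joint angle itself can't be read.
- **Spindle:** the torque readings stayed under the 0.5 N m that would turn it, but I only read them at the end of each move, and the spindle itself can't be seen.
- **Nut turn:** a look down the well afterwards showed the nut had turned about 40°. The tool had turned about 55°. I put the difference down to play in the socket and give in the grip; I could not confirm that split.
- **Driver back in the stand:** it is released and upright, with the handle at the same place in the scene picture as before. The wrist force fell to about zero when I let go. The last rows of the lowering stopped with the lower end estimated at 13.3 mm above the bench, and the scene view then showed it seated.
- **Rest of the bench:** nothing else near the stand or press looked moved in the last pictures, and the arm is clear of everything.

One of my checks failed: the final box fit of the red handle in the wrist picture was poor. It put the handle centre near (0.511, 0.111), which still agrees with the hole to within about 3 mm.

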